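# Put the stacked hole-punch dies back into their case

## Task

The hole-punching set has been left in a stack beside its open case: take the stack apart from the top down, one piece at a time, first the punch with its stud and then the small, medium and large dies, and set each one upright, fully down in the foam cutout whose floor has its colour. Put each piece away before taking the next and leave it in its place. Set the pieces down gently, never drop or tip them over, and leave the paste tin and the voltage tester where they lie.

Things in the scene. Friction and masses are not known exactly. Their poses are not given: they have to be found in the camera images.
- large_die: large die of the hole-punching set: a plain upright steel cylinder 60 mm in diameter and 40 mm high, with three dark slots and a yellow band round its side and a yellow rim on its steel top, which has a small dark bolt hole in its middle; at the start standing on the bench as the bottom of the stack. Grip it across its diameter. Origin: centre of its underside; z up along its axis.
- medium_die: medium die of the hole-punching set: a plain upright steel cylinder 50 mm in diameter and 35 mm high, with three dark slots and a blue band round its side and a blue rim on its steel top, which has a small dark bolt hole in its middle; at the start standing on the large die. Grip it across its diameter. Origin: centre of its underside; z up along its axis.
- small_die: small die of the hole-punching set: a plain upright steel cylinder 40 mm in diameter and 30 mm high, with three dark slots and a red band round its side and a red rim on its steel top, which has a small dark bolt hole in its middle; at the start standing on the medium die. Grip it across its diameter. Origin: centre of its underside; z up along its axis.
- punch: punch with its draw stud, at the start standing on top of the small die: a steel foot 28 mm in diameter with a green band and green top, 22 mm high including its three cutting points, from which a round threaded stud 14 mm in diameter rises to 66 mm above the underside. Grip it by the stud. Origin: centre of its underside; z up along the stud.
- large_nest: home of the large die: fixed dark foam block 98 x 98 x 24 mm with a round cutout 74 mm wide, 10 mm deep, with a flat yellow floor and 2 mm bevel. Four such blocks lie 2 by 2, 100 mm apart, in any order, in an open black case (rim 30 mm, foam top 28 mm, cutout floors 18 mm above the bench). Origin: centre of the block's underside, 14 mm below the cutout floor; z up, x, y along its sides.
- medium_nest: home of the medium die: fixed dark foam block 98 x 98 x 24 mm with a round cutout 64 mm wide, 10 mm deep, with a flat blue floor and 2 mm bevel. Four such blocks lie 2 by 2, 100 mm apart, in any order, in an open black case (rim 30 mm, foam top 28 mm, cutout floors 18 mm above the bench). Origin: centre of the block's underside, 14 mm below the cutout floor; z up, x, y along its sides.
- small_nest: home of the small die: fixed dark foam block 98 x 98 x 24 mm with a round cutout 54 mm wide, 10 mm deep, with a flat red floor and 2 mm bevel. Four such blocks lie 2 by 2, 100 mm apart, in any order, in an open black case (rim 30 mm, foam top 28 mm, cutout floors 18 mm above the bench). Origin: centre of the block's underside, 14 mm below the cutout floor; z up, x, y along its sides.
- punch_nest: home of the punch: fixed dark foam block 98 x 98 x 24 mm with a round cutout 42 mm wide, 10 mm deep, with a flat green floor and 2 mm bevel. Four such blocks lie 2 by 2, 100 mm apart, in any order, in an open black case (rim 30 mm, foam top 28 mm, cutout floors 18 mm above the bench). Origin: centre of the block's underside, 14 mm below the cutout floor; z up, x, y along its sides.
- paste_tin: bystander: closed round tin of cutting paste, 66 mm in diameter, 28 mm high, with a white lid, lying loose beyond the stack. Origin: centre of its underside.
- tester: bystander: orange and black voltage tester lying loose on the bench between the robot and the stack, about 125 mm long along its y, 32 mm wide, 24 mm high. Origin: on its underside, near the middle of its length.
Not all that is in view belongs to the job. What is shaped like the medium_nest but orange is not meant.

How it is judged:
By the outcome, as a careful person would: the job done as asked, in the order asked, and still so for the second after the job is handed in, with the robot touching nothing.
It also fails if it takes over 104 s, if anything falls off the work surface, if the arm or the gripper's body presses on something with over 40 N, if the wrist force passes 120 N, or if a joint passes its speed limit or range.

## Robot

A 6-joint arm with a two-finger parallel gripper is mounted at the origin on the work surface. World frame = base frame: x ahead of the robot, y to its left, z up, the work surface at z = 0. Lengths are in m, angles in rad, forces in N, time in s.
With the tool pointing down it reaches from about 0.225 to 0.875 m from the base axis. Payload 3.4 kg.
Tool frame: the origin (TCP) lies midway between the tips of the shut fingers; the grasp point (between the pads) lies 19 mm behind it (manip.pinch_z is the z of the grasp point in the tool frame, in m); z points along the fingers, x is the direction in which the jaws open and shut, and the axes are right-handed (so a half turn about z gives the same grasp; the last joint's range is limited). The gripper opens to 85 mm and grips with 20 to 120 N. Pads are 22 mm wide; open, the fingers measure 114 mm over their backs; the gripper's body (76 mm by 85 mm) begins 54 mm behind the grasp point. The pads swing forward as they close: fully open they stand 13 mm farther back than shut.
Start: joints at [-1.386, 0.276, 1.505, -0, 1.361, -0.121], TCP at [0.173, -0.548, 0.231] pointing down, gripper open.
Joint ranges: [-2.89, 2.89], [-0.75, 2.08], [0.22, 2.7], [-1.18, 4.32], [0.11, 2.71], [-2.7, 2.7]. Speed limits (rad/s): [2.57, 2.57, 3.14, 3.14, 3.14, 3.14].

## Interface

Orientations are given as a unit quaternion [w, x, y, z].
In Python, from rig import manip gives the robot as it stands. The module is installed in compiled form; this text tells all that it offers.
- The arm moves only by the tool drive_tool, never from a script. Its argument "steps" is a list of rows, each a list of 5 numbers: the shift along the tool's x, y, z in mm, then the turn about the tool's z in rad, then the gripper command: -1 is shut, 1 is fully open, values between are in proportion. A call has 1 to 5 rows; each row is the pose to reach, as a shift and turn from the pose measured when the call began, along the tool's axes at that moment; what a row does not reach only later rows make up. A row lasts 1/10 s, in which the tool goes at most 50 mm and 8.59 degrees, less where a joint would pass 70% of its speed; a pose out of reach is approached as far as the arm can. A call with a gripper value outside its range is refused whole. The fingers move at their own pace and stop on an object; "squeeze" is the grip in N (left out, the last holds). Time passes only in rows, so rows that repeat a pose let the fingers close. It gives the time, the measured TCP pose, the force and the opening at its end, in the units of the state.
- manip.get_state(): the state, without advancing time (a new reading comes with each control period).
- manip.get_image(name): name is "side" or "top" or "wrist"; returns the picture (480x640x3 uint8, blue, green, red); there is no depth.
- manip.get_calibration(name): a dict with "camera_matrix" (3x3 intrinsics, pixels), "distortion" ([k1, k2, p1, p2, k3] as OpenCV has them; the pictures are not rectified), "rvec" (rotation vector, rad) and "tvec" (3), from world to camera coordinates, as OpenCV has them. Camera axes: x right, y down, z forward; pixel columns grow to the right and rows downward; lengths in m; the calibration is good to about 2 mm. A picture is of the moment at which its call begins: read the wrist's pose just before it. get_calibration takes no time and is no camera call; for the wrist camera it gives the pose at the moment of the call.
- manip.sign_off(): hands the job in, once; it reports no verdict.
Trained networks look in the newest picture that a camera, given by its name, has taken for a name from the list of things; names that differ only in an ending like _2 or _b are one class to them, and where a whole thing is asked for, a point or a joint stands for the part that bears it (a point fixed in the world has none). Each returns a list of dicts, best first, with "conf" (0 to 1); they miss things now and then, are a little off and sometimes report something else, mostly with a low value. They report only what shows in the picture. A call takes as long as a camera call. They do not tell look-alikes from the thing itself.
- manip.masks_of(camera, name): "pixels" (480x640 bool, what is visible of it) and "location" ([column, row] in pixels, amid what is visible of it).
The state is a dict: "clock": time; "qpos": joint angles; "qd": joint speeds; "effort": joint torques, N m; "position": TCP position; "ee_rot": TCP orientation; "contact_force": force on the tool from outside, world axes, zero at the start; "moment": the same for the moment, N m; "width": finger opening in m.
Only numpy, scipy, OpenCV 4.12 (cv2) and the standard library are available. Lean on these libraries where they do the work, as an engineer would, in place of code of your own. Each camera call takes 0.05 s, during which the arm holds its last target.

## Working session

There is one attempt and no reset: what is moved stays moved. The work goes in short steps, Python scripts to look and compute and a tool call to move; the robot and the scene stay as the last step left them, time stands still between calls to the robot, and variables do not carry over. Pictures are saved under pics/ and viewed, and the job is handed in when it is done.

Besides the shell and the picture viewer there is one more tool, called after "Emit:" in YAML: its name, and indented under it one key for each argument. drive_tool: Moves the arm, as the interface text tells. Its arguments: {"type":"object","properties":{"steps":{"type":"array","items":{"type":"array","items":{"type":"number"}}},"squeeze":{"type":"number"}},"required":["steps"]}

```bash
mkdir -p pics && python3 - <<'E'
from rig import manip
import cv2,numpy as np
s=manip.get_state()
for k,v in s.items(): print(k,np.round(v,4))
print(manip.pinch_z)
for c in ["top","side"]:
    cv2.imwrite(f"pics/{c}0.png",manip.get_image(c))
    k=manip.get_calibration(c); print({a:np.round(b,4).tolist() for a,b in k.items()})
E
```

```text
clock 0.0
qpos [-1.386   0.2766  1.5062  0.      1.3607 -0.121 ]
qd [-0.0016  0.0015 -0.0005 -0.0003  0.0008 -0.0004]
effort [-0.00000e+00 -4.16777e+01 -2.45805e+01 -1.00000e-04  1.09000e-02
 -0.00000e+00]
position [ 0.173  -0.5478  0.2304]
ee_rot [-6.000e-04  8.066e-01 -5.912e-01 -7.000e-04]
contact_force [-0.3029 -0.0118  0.9016]
moment [ 0.0114 -0.0209 -0.027 ]
width 0.0852
-0.0187
{'camera_matrix': [[578.3269, 0.0, 306.1722], [0.0, 578.3269, 245.6061], [0.0, 0.0, 1.0]], 'distortion': [-0.1256, 0.0, 0.0, 0.0, 0.0], 'rvec': [2.1361, -2.085, 0.2207], 'tvec': [-0.06, 0.5481, 1.049]}
{'camera_matrix': [[619.4055, 0.0, 325.653], [0.0, 619.4055, 238.1507], [0.0, 0.0, 1.0]], 'distortion': [0.0413, 0.0, 0.0, 0.0, 0.0], 'rvec': [0.1876, -2.7754, 1.2885], 'tvec': [0.5238, 0.1562, 1.1764]}
```

View pics/top0.png

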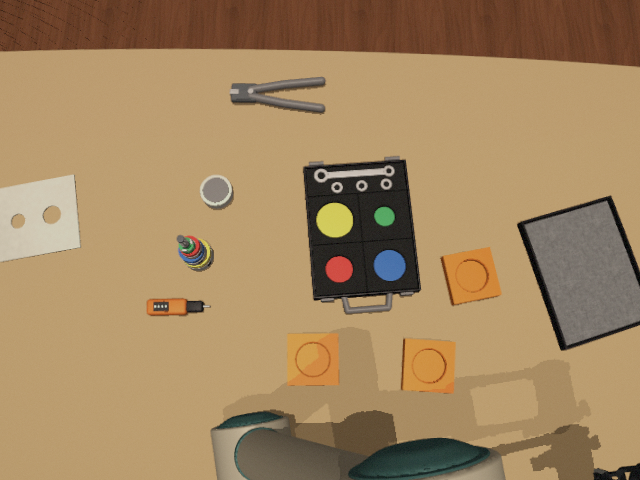

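View pics/side0.png

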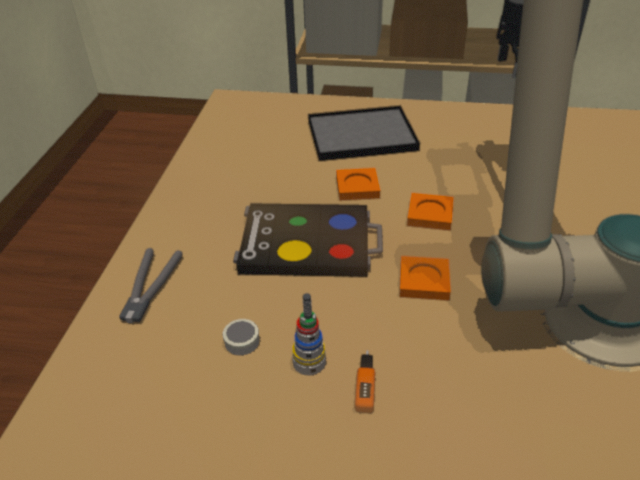

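The top picture shows the stack at about (195,252), tin (216,191), tester (180,307). In the case, the floors are yellow (335,220), green (384,216), red (339,269) and blue (390,265). The three orange blocks at (313,360), (429,366) and (472,276) are look-alikes outside the case, so they are not meant.

```bash
cat > h.py <<'E'
from rig import manip
import cv2,numpy as np
from scipy.spatial.transform import Rotation as R
def cal(c):
    k=manip.get_calibration(c); Rm=cv2.Rodrigues(np.array(k["rvec"],float))[0]; t=np.array(k["tvec"],float).ravel()
    return np.array(k["camera_matrix"],float),np.array(k["distortion"],float),Rm,t
def ray(C,uv):
    K,D,Rm,t=C
    p=cv2.undistortPoints(np.array(uv,float).reshape(-1,1,2),K,D).reshape(-1,2)
    d=np.c_[p,np.ones(len(p))]@Rm
    return -Rm.T@t,d
def onz(C,uv,z):
    o,d=ray(C,uv); return o+d*((z-o[2])/d[:,2])[:,None]
def proj(C,X):
    K,D,Rm,t=C
    return cv2.projectPoints(np.array(X,float).reshape(-1,1,3),cv2.Rodrigues(Rm)[0],t,K,D)[0].reshape(-1,2)
def circ(c,r,z,n=72):
    a=np.linspace(0,2*np.pi,n,endpoint=False); return np.c_[c[0]+r*np.cos(a),c[1]+r*np.sin(a),np.full(n,z)]
def tool(target,yawx=None):
    """shift in tool axes (mm) from present pose to TCP target (m)"""
    s=manip.get_state(); q=s["ee_rot"]; r=R.from_quat([q[1],q[2],q[3],q[0]])
    return r.inv().apply(np.array(target)-s["position"])*1000, r
E
python3 - <<'E'
from h import *
for c in ["top","side"]:
    C=cal(c); print(c,"cam at",np.round(ray(C,[[0,0]])[0],3))
    manip.get_image(c)
    for n,z in [("large_nest",.018),("medium_nest",.018),("small_nest",.018),("punch_nest",.018),("paste_tin",.028),("tester",.012),("large_die",0.02),("medium_die",.057),("small_die",.09),("punch",.13)]:
        for m in manip.masks_of(c,n)[:3]:
            print(n,round(m["conf"],2),np.round(m["location"],1),m["pixels"].sum(),np.round(onz(C,[m["location"]],z)[0],4))
print(manip.get_state()["clock"])
E
```

```text
top cam at [ 0.32 -0.05  1.14]
large_nest 0.89 [334.4 215.3] 2424 [ 0.6214 -0.1017  0.018 ]
large_nest 0.65 [195.5 257.9] 195 [0.5276 0.1723 0.018 ]
medium_nest 0.93 [311.7 360.2] 2624 [ 0.3341 -0.0625  0.018 ]
medium_nest 0.9 [470.8 274.7] 2564 [ 0.5068 -0.3746  0.018 ]
medium_nest 0.63 [386.3 263. ] 2488 [ 0.5266 -0.2057  0.018 ]
small_nest 0.92 [340.5 269.8] 2575 [ 0.5108 -0.1152  0.018 ]
punch_nest 0.84 [386.5 216.7] 2358 [ 0.6212 -0.2066  0.018 ]
paste_tin 0.73 [216.9 194. ] 872 [0.6574 0.1355 0.028 ]
tester 0.72 [171.9 308.2] 840 [0.427  0.2142 0.012 ]
large_die 0.79 [205.9 260. ] 310 [0.5235 0.1509 0.02  ]
medium_die 0.49 [193.8 258. ] 225 [0.52   0.1678 0.057 ]
small_die 0.54 [193.3 250.2] 167 [0.5287 0.163  0.09  ]
punch 0.78 [188.3 244.9] 274 [0.5302 0.1646 0.13  ]
punch 0.44 [389.8 264.6] 2495 [ 0.5031 -0.1965  0.13  ]
side cam at [0.389 0.863 0.886]
large_nest 0.71 [295.7 250.5] 1387 [ 0.6087 -0.1067  0.018 ]
medium_nest 0.76 [358.6 183.8] 1303 [ 0.5011 -0.367   0.018 ]
medium_nest 0.73 [424.1 278.3] 2118 [ 0.3369 -0.055   0.018 ]
medium_nest 0.66 [431.7 209.9] 1488 [ 0.3248 -0.2837  0.018 ]
small_nest 0.61 [341.2 249.8] 1457 [ 0.5129 -0.1208  0.018 ]
punch_nest 0.57 [299.2 219.6] 1288 [ 0.6199 -0.2119  0.018 ]
paste_tin 0.59 [241.5 334.4] 1057 [0.6627 0.1446 0.028 ]
tester 0.83 [365.5 387. ] 979 [0.4292 0.2184 0.012 ]
tester 0.26 [311.  347.9] 517 [0.5348 0.1464 0.012 ]
large_die 0.81 [306.6 364.8] 576 [0.535  0.1912 0.02  ]
medium_die 0.8 [311.9 348.5] 503 [0.5255 0.1844 0.057 ]
small_die 0.55 [305.6 332.4] 375 [0.5363 0.1784 0.09  ]
punch 0.55 [307.2 315.6] 446 [0.5323 0.1766 0.13  ]
1.2
```

```bash
python3 - <<'E'
import cv2,numpy as np
a=cv2.imread('pics/top0.png')[180:330,130:430];b=cv2.imread('pics/side0.png')[190:420,200:500]
cv2.imwrite('pics/c1.png',cv2.resize(a,None,fx=2.6,fy=2.6,interpolation=2));cv2.imwrite('pics/c2.png',cv2.resize(b,None,fx=2.6,fy=2.6,interpolation=2))
E
```

```text
(no output)
```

View pics/c1.png

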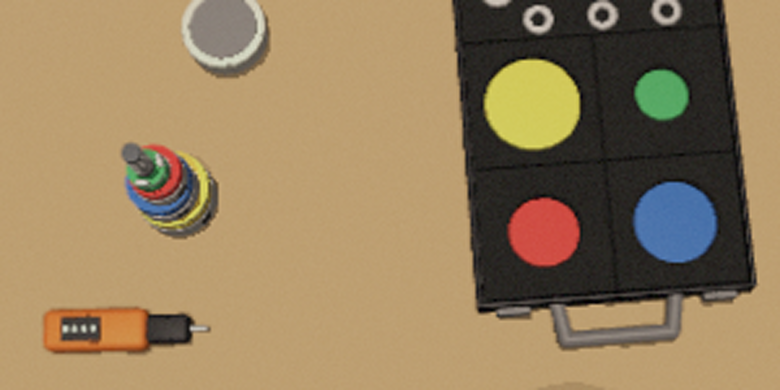

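View pics/c2.png

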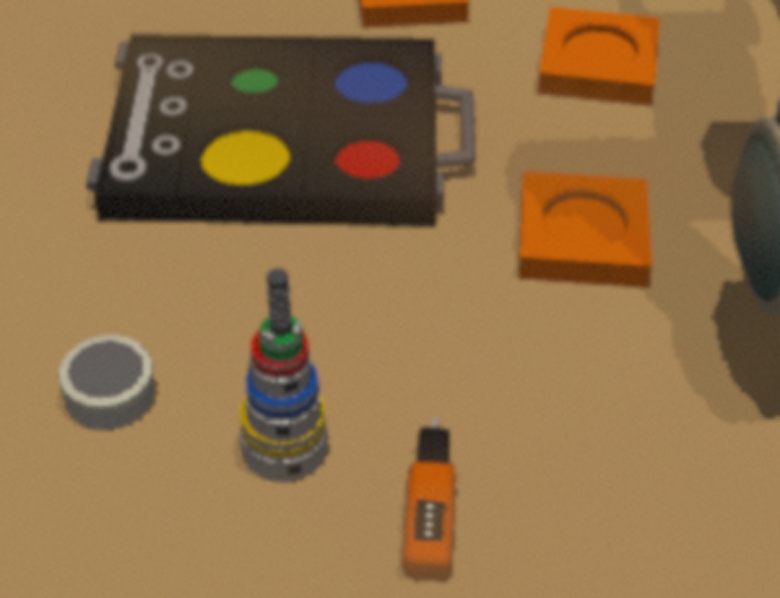

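```bash
cat > nests.py <<'E'
from h import *
from scipy.optimize import least_squares
Rr={"large":.037,"medium":.032,"small":.027,"punch":.021}
guess={"large":(.609,-.107),"medium":(.51,-.215),"small":(.512,-.12),"punch":(.62,-.212)}
def segm(im):
    hsv=cv2.cvtColor(im,cv2.COLOR_BGR2HSV); H,S,V=[hsv[...,i].astype(int) for i in range(3)]
    ok=(S>110)&(V>60)
    return {"large":ok&(H>21)&(H<36),"medium":ok&(H>95)&(H<130),"small":ok&((H<8)|(H>172)),"punch":ok&(H>45)&(H<85)}
def vis(C,c,r):
    S=8
    def fill(z):
        m=np.zeros((480*4,640*4),np.uint8); cv2.fillPoly(m,[np.round(proj(C,circ(c,r,z))*4).astype(int)],1); return m
    m=fill(.018)&fill(.026); ys,xs=np.nonzero(m); return np.array([xs.mean(),ys.mean()])/4,m.sum()/16
E
python3 - <<'E'
from nests import *
res={}
for cam,f in [("top","pics/top0.png"),("side","pics/side0.png")]:
    C=cal(cam); im=cv2.imread(f); sg=segm(im)
    for n in Rr:
        p=proj(C,[[*guess[n],.018]])[0]
        nn,lab,st,ce=cv2.connectedComponentsWithStats(sg[n].astype(np.uint8))
        j=1+np.argmin([np.hypot(*(ce[i]-p)) + (999 if st[i,4]<60 else 0) for i in range(1,nn)])
        obs=ce[j]
        c=np.array(guess[n])
        for _ in range(6):
            q,a=vis(C,c,Rr[n]); d=onz(C,[obs],.018)[0,:2]-onz(C,[q],.018)[0,:2]; c=c+d
        res[cam,n]=c; print(cam,n,np.round(obs,1),st[j,4],round(a),np.round(c,4))
    X=np.array([res[cam,n] for n in Rr]); 
    print("dist",[round(np.linalg.norm(X[i]-X[j]),4) for i in range(4) for j in range(i)])
# joint square fit
def model(p):
    a=p[2]; u=np.array([np.cos(a),np.sin(a)])*.05; v=np.array([-np.sin(a),np.cos(a)])*.05
    return {"large":p[:2]+u+v,"punch":p[:2]+u-v,"small":p[:2]-u+v,"medium":p[:2]-u-v}
s=least_squares(lambda p:np.concatenate([model(p)[n]-res[c,n] for c in("top","side") for n in Rr]),[.56,-.16,0.1])
print(s.x,np.round(s.fun*1000,1)); print({n:np.round(v,4).tolist() for n,v in model(s.x).items()})
E
```

```text
top large [334.3 219.8] 1056 1017 [ 0.6113 -0.1015]
top medium [389.3 265. ] 799 792 [ 0.5222 -0.2112]
top small [338.7 269. ] 604 575 [ 0.5118 -0.1115]
top punch [384.2 215.9] 320 314 [ 0.6217 -0.2014]
dist [np.float64(0.1414), np.float64(0.1), np.float64(0.1002), np.float64(0.1004), np.float64(0.1001), np.float64(0.1419)]
side large [293.9 250.5] 614 541 [ 0.6116 -0.1026]
side medium [342.4 221.2] 274 329 [ 0.5219 -0.2135]
side small [341.1 251.1] 306 273 [ 0.5122 -0.1126]
side punch [297.6 220.7] 121 125 [ 0.6218 -0.2029]
dist [np.float64(0.1427), np.float64(0.0998), np.float64(0.1014), np.float64(0.1008), np.float64(0.1005), np.float64(0.1419)]
[ 0.56681307 -0.1571536   0.101276  ] [ 0.2 -0.9 -0.  -0.7  0.2 -0.9 -0.1 -0.5 -0.1  0.2  0.3  1.6 -0.2  0.2
 -0.2  1. ]
{'large': [0.6115, -0.1024], 'punch': [0.6216, -0.2018], 'small': [0.512, -0.1125], 'medium': [0.5221, -0.212]}
```

```bash
cat > stack.py <<'E'
from h import *
P=[(0,.040,.030),(.040,.075,.025),(.075,.105,.020),(.105,.127,.014),(.127,.171,.007)]
def sil(C,c,S=3):
    m=np.zeros((480*S,640*S),np.uint8)
    for z0,z1,r in P:
        q=np.r_[proj(C,circ(c,r,z0)),proj(C,circ(c,r,z1))]*S
        cv2.fillConvexPoly(m,cv2.convexHull(np.round(q).astype(np.int32)),1)
    return cv2.resize(m.astype(np.float32),(640,480),interpolation=cv2.INTER_AREA)
E
python3 - <<'E'
from stack import *
for cam,f,(x0,x1,y0,y1) in [("top","pics/top0.png",(160,230,222,285)),("side","pics/side0.png",(275,345,285,385))]:
    C=cal(cam); im=cv2.imread(f)
    lab=cv2.cvtColor(im,cv2.COLOR_BGR2LAB).astype(float)
    bg=np.median(lab[y0:y1,x0:x1].reshape(-1,3),0) if cam=="top" else np.median(lab[285:385,275:290].reshape(-1,3),0)
    d=np.abs(lab-bg)*[.5,1,1]
    fg=np.zeros((480,640)); fg[y0:y1,x0:x1]=(d.sum(2)>16)[y0:y1,x0:x1]
    best=None
    for st,span,c0 in [(.004,5,(.53,.165)),(.001,5,None),(.0004,4,None)]:
        c0=c0 or best[1]; best=None
        for i in range(-span,span+1):
            for j in range(-span,span+1):
                c=(c0[0]+i*st,c0[1]+j*st); e=np.abs(sil(C,c)-fg).sum()
                if best is None or e<best[0]: best=(e,c)
    print(cam,best,fg.sum(),bg)
    m=sil(C,best[1]); v=im.copy()
    cs,_=cv2.findContours((m>.5).astype(np.uint8),0,1); v=cv2.resize(v[y0-10:y1+10,x0-10:x1+10],None,fx=6,fy=6,interpolation=0)
    for c in cs: cv2.polylines(v,[((c.reshape(-1,2)-[x0-10,y0-10])*6+3).astype(np.int32)],True,(255,0,255),1)
    cv2.imwrite(f"pics/fit_{cam}.png",v)
E
```

```text
top (np.float64(60.11111081391573), (0.533, 0.169)) 1021.0 [171. 133. 156.]
side (np.float64(119.44444481283426), (0.534, 0.1696)) 1957.0 [148. 135. 158.]
```

```bash
python3 - <<'E'
from h import *
C=cal("wrist"); s=manip.get_state(); q=s["ee_rot"]; r=R.from_quat([q[1],q[2],q[3],q[0]])
o,d=ray(C,[[320,240]]); print(np.round(r.inv().apply(o-s["position"]),4),np.round(r.inv().apply(d),3)); print(C[0],C[1])
E
```

```text
[-0.0006 -0.0846 -0.1426] [[-0.001  0.331  0.944]]
[[426.12505505   0.         320.57503078]
 [  0.         426.12505505 238.95933758]
 [  0.           0.           1.        ]] [0.02507098 0.         0.         0.         0.        ]
```

```bash
python3 - <<'E'
from h import *
d,r=tool([.5335,.1693,.27]); print(np.round(d,1), np.round(r.as_matrix(),3))
E
```

```text
[-575.8 -559.8  -38.7] [[ 0.301 -0.954 -0.   ]
 [-0.954 -0.301 -0.   ]
 [-0.     0.    -1.   ]]
```

Emit:
drive_tool:
  steps:
    - [-35,-34,-8,0,0]
    - [-70,-68,-16,0,0]
    - [-105,-102,-24,0,0]
    - [-140,-136,-32,0,0]
    - [-175,-170,-39,0,0]
  squeeze: 40

```text
clock: 1.7
position: [0.2831, -0.3286, 0.2708]
ee_rot: [0.0, 0.806, -0.592, 0.001]
contact_force: [0.3, -0.3, -0.5]
width: 0.0425
```

Emit:
drive_tool:
  steps:
    - [-35,-34,0,0,0]
    - [-70,-68,0,0,0]
    - [-105,-102,0,0,0]
    - [-140,-136,0,0,0]
    - [-175,-170,0,0,0]

```text
clock: 2.2
position: [0.3932, -0.1088, 0.2712]
ee_rot: [-0.0, 0.806, -0.592, 0.001]
contact_force: [1.6, -0.9, 0.1]
width: 0.0429
```

```bash
python3 - <<'E'
from h import *
d,r=tool([.5335,.1693,.27]); s=manip.get_state();print(np.round(d,1), s["clock"],np.round(s["position"],4),s["width"],np.round(s["qpos"],2)); print(np.round(r.as_matrix(),3))
E
```

```text
[-223.2 -217.3    1.1] 2.2 [ 0.3932 -0.1088  0.2712] 0.042874882193608764 [-0.44 -0.01  1.75 -0.    1.4   0.83]
[[ 0.3   -0.954  0.002]
 [-0.954 -0.3   -0.001]
 [ 0.002 -0.002 -1.   ]]
```

Emit:
drive_tool:
  steps:
    - [-35,-34,0,0,0]
    - [-70,-68,0,0,0]
    - [-105,-102,0,0,0]
    - [-140,-136,0,0,0]
    - [-175,-170,0,0,0]

```text
clock: 2.7
position: [0.5035, 0.1112, 0.2713]
ee_rot: [-0.0, 0.806, -0.591, 0.002]
contact_force: [1.4, -1.0, 0.4]
width: 0.043
```

Emit:
drive_tool:
  steps:
    - [-24,-24,0,0,0]
    - [-48,-47,1,0,0]
    - [-48,-47,1,0,0]
    - [-48,-47,1,0,0]

```text
clock: 3.1
position: [0.5337, 0.1715, 0.2699]
ee_rot: [0.0, 0.807, -0.591, 0.001]
contact_force: [0.1, -0.0, -0.5]
width: 0.0425
```

```bash
python3 - <<'E'
from h import *
d,r=tool([.5335,.1693,.27]); s=manip.get_state();print(np.round(d,1), s["clock"],np.round(s["position"],4),s["width"],np.round(s["qpos"],2)); print(np.round(r.as_matrix(),4))
C=cal("wrist"); im=manip.get_image("wrist")
cv2.imwrite("pics/w1raw.png",im)
v=im.copy()
c=(.5335,.1693)
for z0,z1,rr in [(0,.040,.030),(.040,.075,.025),(.075,.105,.020),(.105,.127,.014),(.127,.171,.007)]:
    cv2.polylines(v,[np.round(proj(C,circ(c,rr,z1))).astype(int)],True,(255,0,255),1)
cv2.imwrite("pics/w1.png",v)
E
```

```text
[ 2.   0.9 -0.1] 3.1 [0.5337 0.1715 0.2699] 0.0425092697652307 [ 0.19  0.23  1.47 -0.    1.44  1.45]
[[ 0.302  -0.9533  0.0018]
 [-0.9533 -0.302  -0.0024]
 [ 0.0028 -0.001  -1.    ]]
```

View pics/w1.png

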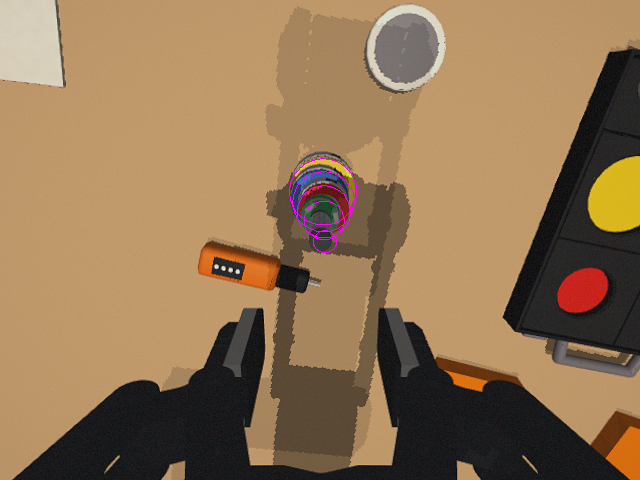

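```bash
python3 - <<'E'
import cv2
a=cv2.imread('pics/w1.png')[140:270,260:390];b=cv2.imread('pics/w1raw.png')[140:270,260:390]
cv2.imwrite('pics/w1c.png',cv2.resize(cv2.hconcat([a,b]),None,fx=3,fy=3,interpolation=2))
E
```

```text
(no output)
```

View pics/w1c.png

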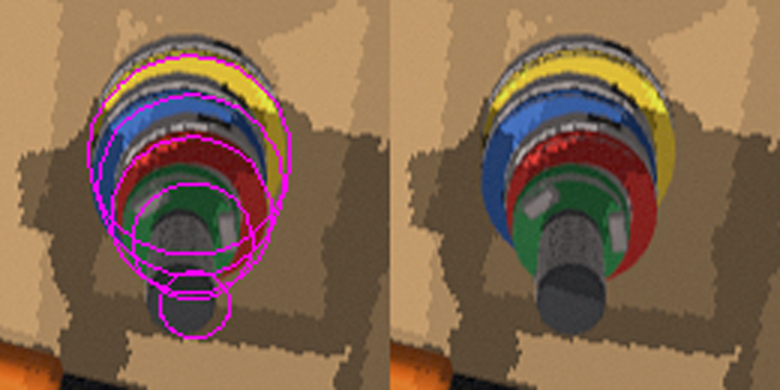

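```bash
python3 - <<'E'
from h import *
C=cal("wrist"); s=manip.get_state(); q=s["ee_rot"]; r=R.from_quat([q[1],q[2],q[3],q[0]])
p=onz(C,[[320.7,239.7]],.171)[0]; print(np.round(p,4), np.round(r.inv().apply(p-s["position"])*1000,1))
for cam,f in [("top","pics/top0.png"),("side","pics/side0.png")]:
    C=cal(cam); a=proj(C,[[*p[:2],.171],[.5335,.1693,.171]]); print(cam,np.round(a,1))
    im=cv2.imread(f); x,y=np.round(a[0]).astype(int); im=im[y-20:y+20,x-25:x+25]; im=cv2.resize(im,None,fx=8,fy=8,interpolation=0)
    for k,col in [(0,(255,255,0)),(1,(255,0,255))]:
        u=((a[k]-[x-25,y-20])*8+4).astype(int); cv2.drawMarker(im,[int(t) for t in u],col,0,20,1)
    cv2.imwrite(f"pics/st_{cam}.png",im)
cv2.imwrite("pics/st.png",cv2.hconcat([cv2.imread("pics/st_top.png"),cv2.imread("pics/st_side.png")]))
E
```

```text
[0.5335 0.171  0.171 ] [-0.5  0.  99.1]
top [[180.1 238. ]
 [181.1 238. ]]
side [[306.2 295.6]
 [306.3 294.9]]
```

View pics/st.png

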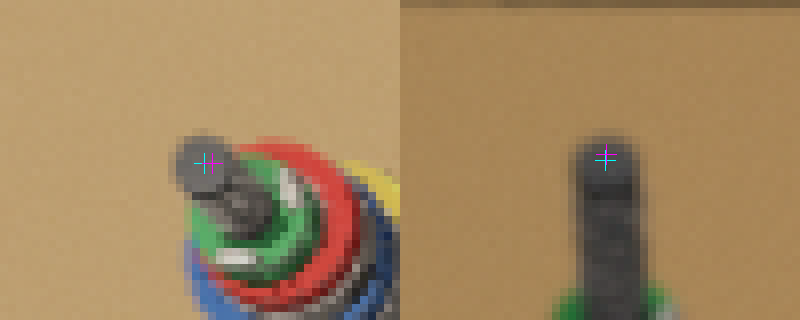

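Emit:
drive_tool:
  steps:
    - [-0.5,0,40,0,0]
    - [-0.5,0,80,0,0]
    - [-0.5,0,115,0,0]
    - [-0.5,0,136,0,0]
    - [-0.5,0,136,0,0]

```text
clock: 3.65
position: [0.5306, 0.169, 0.1313]
ee_rot: [0.003, 0.806, -0.592, -0.001]
contact_force: [-0.5, -0.1, 0.3]
width: 0.0428
```

Emit:
drive_tool:
  steps:
    - [0,0,0,0,-0.3]
    - [0,0,0,0,-0.5]
    - [0,0,0,0,-0.7]
    - [0,0,0,0,-0.85]
    - [0,0,0,0,-1]

```text
clock: 4.15
position: [0.5315, 0.169, 0.1329]
ee_rot: [0.002, 0.806, -0.592, 0.0]
contact_force: [0.3, -1.2, 5.7]
width: 0.0133
```

Emit:
drive_tool:
  steps:
    - [0,0,0,0,-1]
    - [0,0,0,0,-1]
    - [0,0,0,0,-1]

```text
clock: 4.45
position: [0.5315, 0.1691, 0.1329]
ee_rot: [0.002, 0.806, -0.592, 0.0]
contact_force: [0.1, 0.7, 1.9]
width: 0.0127
```

```bash
python3 - <<'E'
from h import *
a=manip.get_image("top")[180:330,100:300]; b=manip.get_image("side")[250:400,230:430]
cv2.imwrite("pics/g1.png",cv2.resize(cv2.hconcat([a,b]),None,fx=2,fy=2,interpolation=2))
s=manip.get_state(); print(s["position"],s["ee_rot"],s["contact_force"])
E
```

```text
[0.53155076 0.169097   0.13292916] [ 2.26621526e-03  8.06063878e-01 -5.91824144e-01  2.68698528e-04] [0.54264897 0.46637659 1.79650985]
```

View pics/g1.png

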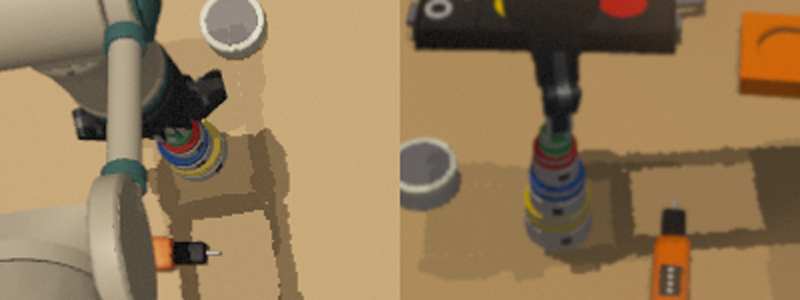

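Emit:
drive_tool:
  steps:
    - [0,0,-2,0,-1]
    - [0,0,-6,0,-1]
    - [0,0,-14,0,-1]
    - [0,0,-28,0,-1]
    - [0,0,-45,0,-1]

```text
clock: 5.05
position: [0.5312, 0.1692, 0.1782]
ee_rot: [0.003, 0.806, -0.592, -0.0]
contact_force: [-0.0, -0.2, -1.1]
width: 0.0127
```

```bash
python3 - <<'E'
from h import *
d,r=tool([.6192,-.2026,.178]); s=manip.get_state();print(np.round(d,1), s["clock"],np.round(s["position"],4),s["width"],np.round(s["contact_force"],1))
C=cal("wrist"); im=manip.get_image("wrist")
cv2.imwrite("pics/w2.png",im)
E
```

```text
[381.1  27.4   1.5] 5.05 [0.5312 0.1692 0.1782] 0.012737992777388804 [-0.  -0.2 -1.1]
```

View pics/w2.png

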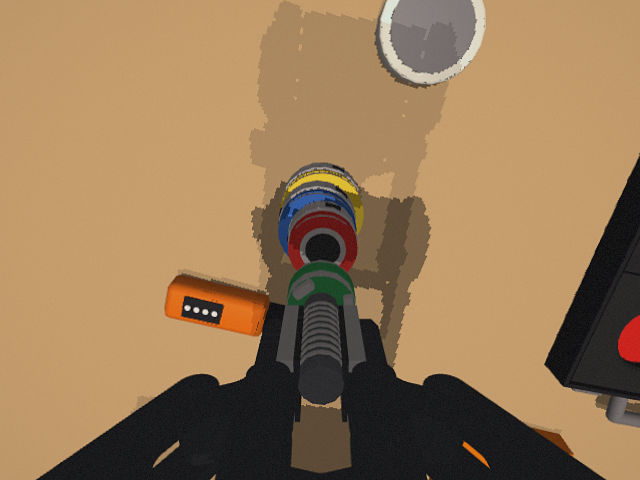

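The punch is held by its stud, foot at (320,287). The small die (322,245) is still on the stack.

Emit:
drive_tool:
  steps:
    - [40,3,0,0,-1]
    - [85,6,0,0,-1]
    - [130,9,0,0,-1]
    - [175,12,0,0,-1]
    - [220,15,0,0,-1]

```text
clock: 5.6
position: [0.5851, -0.0465, 0.1826]
ee_rot: [0.0, 0.806, -0.592, 0.002]
contact_force: [1.3, 0.2, -1.5]
width: 0.013
```

Emit:
drive_tool:
  steps:
    - [45,3,0,0,-1]
    - [90,6,0,0,-1]
    - [130,9,0,0,-1]
    - [150,11,0,0,-1]
    - [150,11,0,0,-1]

```text
clock: 6.1
position: [0.62, -0.1956, 0.1826]
ee_rot: [0.0, 0.805, -0.593, 0.002]
contact_force: [-1.2, 1.3, -1.3]
width: 0.0129
```

```bash
cat > go.py <<'E'
from h import *
import sys
def st(t):
    d,r=tool(t); s=manip.get_state();print("shift",np.round(d,1),"clk", s["clock"],"pos",np.round(s["position"],4),"w",round(s["width"],4),"F",np.round(s["contact_force"],1),"q",np.round(s["qpos"],2)); print("tool z",np.round(r.as_matrix()[:,2],4),"x",np.round(r.as_matrix()[:,0],3))
if __name__=="__main__": st([float(a) for a in sys.argv[1:4]])
E
python3 go.py .6192 -.2026 .178
python3 - <<'E'
from h import *
cv2.imwrite("pics/w3.png",manip.get_image("wrist"))
E
```

```text
shift [6.4 2.8 4.7] clk 6.1 pos [ 0.62   -0.1956  0.1826] w 0.0129 F [-1.2  1.3 -1.3] q [-0.41  0.41  1.42 -0.    1.31  0.86]
tool z [ 0.0034 -0.0036 -1.    ] x [ 0.297 -0.955  0.004]
```

View pics/w3.png

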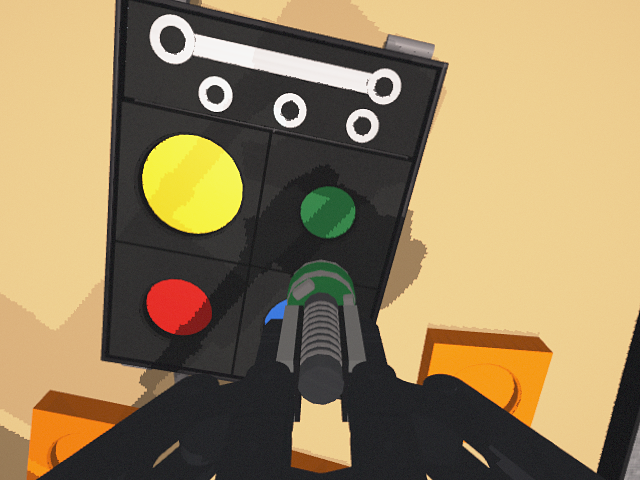

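```bash
python3 - <<'E'
from nests import *
C=cal("wrist"); im=cv2.imread("pics/w3.png"); sg=segm(im)
for n,g in [("punch",(.6216,-.2018)),("large",(.6115,-.1024)),("small",(.512,-.1125))]:
    p=proj(C,[[*g,.018]])[0]; nn,lab,st,ce=cv2.connectedComponentsWithStats(sg[n].astype(np.uint8))
    j=1+np.argmin([np.hypot(*(ce[i]-p)) + (999 if st[i,4]<300 else 0) for i in range(1,nn)]); c=np.array(g)
    for _ in range(5):
        q,a=vis(C,c,Rr[n]); c=c+onz(C,[ce[j]],.018)[0,:2]-onz(C,[q],.018)[0,:2]
    print(n,ce[j],st[j,4],a,np.round(c,4))
E
python3 go.py .6195 -.2024 .0655
```

```text
punch [327.52142857 211.728125  ] 2240 2307.25 [ 0.6207 -0.1981]
large [191.87943806 183.89667944] 7830 7838.3125 [ 0.6103 -0.0986]
small [178.40555365 306.55707919] 2917 2883.1875 [ 0.5109 -0.1086]
shift [  8.4   2.8 117.2] clk 6.15 pos [ 0.6194 -0.1933  0.1827] w 0.0131 F [-0.2  0.9 -1.5] q [-0.41  0.41  1.42 -0.    1.31  0.86]
tool z [ 0.0025 -0.0016 -1.    ] x [ 0.298 -0.955  0.002]
```

Emit:
drive_tool:
  steps:
    - [4,1.5,40,0,-1]
    - [8,2.5,80,0,-1]
    - [8,2.5,105,0,-1]
    - [8,2.5,113,0,-1]
    - [8,2.5,113,0,-1]

```text
clock: 6.65
position: [0.6189, -0.1999, 0.0688]
ee_rot: [-0.0, 0.806, -0.592, -0.0]
contact_force: [-0.3, 0.8, -0.9]
width: 0.013
```

```bash
python3 - <<'E'
from h import *
cv2.imwrite("pics/w4.png",manip.get_image("wrist"))
E
python3 go.py .6188 -.2018 .0459
```

```text
shift [ 0.7  1.6 24.5] clk 6.7 pos [ 0.6201 -0.2006  0.0704] w 0.0127 F [ 0.5 -1.2 -0.6] q [-0.42  0.51  1.56 -0.    1.07  0.85]
tool z [ 0.003  -0.0014 -1.    ] x [ 0.299 -0.954  0.002]
```

View pics/w4.png

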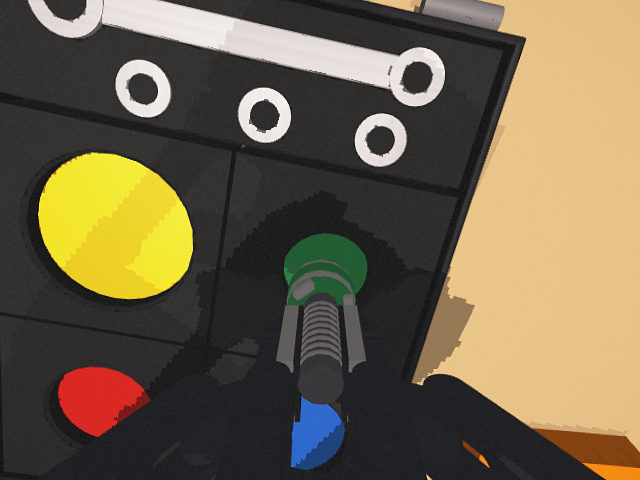

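Emit:
drive_tool:
  steps:
    - [1,1,8,0,-1]
    - [2,1.5,16,0,-1]
    - [2,1.5,20,0,-1]
    - [2,1.5,20,0,-1]

```text
clock: 7.1
position: [0.6188, -0.2029, 0.0498]
ee_rot: [-0.0, 0.806, -0.592, 0.001]
contact_force: [0.7, -0.4, -1.5]
width: 0.013
```

```bash
python3 - <<'E'
from h import *
im=manip.get_image("wrist")
cv2.imwrite("pics/w5.png",cv2.resize(im[200:460,200:440],None,fx=2.3,fy=2.3))
E
python3 go.py .6188 -.2018 .0459
```

```text
shift [-1.3 -0.1  4.2] clk 7.15 pos [ 0.6191 -0.2031  0.0502] w 0.0127 F [ 0.6  0.1 -1.8] q [-0.42  0.53  1.58  0.    1.03  0.84]
tool z [ 0.0026 -0.0011 -1.    ] x [ 0.299 -0.954  0.002]
```

View pics/w5.png

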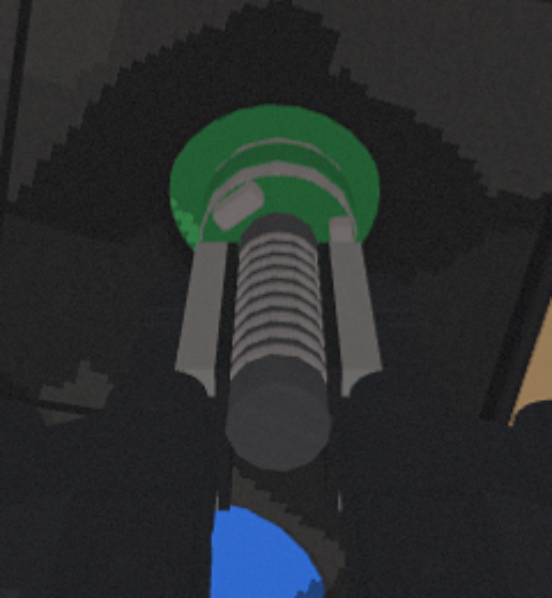

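Emit:
drive_tool:
  steps:
    - [0,0,1.5,0,-1]
    - [0,0,2.5,0,-1]
    - [0,0,3.3,0,-1]
    - [0,0,3.6,0,-1]

```text
clock: 7.55
position: [0.6191, -0.2031, 0.0465]
ee_rot: [-0.0, 0.806, -0.592, 0.001]
contact_force: [0.2, 0.9, -1.7]
width: 0.0125
```

Emit:
drive_tool:
  steps:
    - [0,0,0.4,0,-1]
    - [0,0,0.8,0,-1]
    - [0,0,1.0,0,-1]
    - [0,0,1.0,0,-1]

```text
clock: 7.95
position: [0.6192, -0.2031, 0.0459]
ee_rot: [-0.0, 0.806, -0.592, 0.002]
contact_force: [0.3, 1.0, 2.5]
width: 0.0128
```

Emit:
drive_tool:
  steps:
    - [0,0,0,0,-0.8]
    - [0,0,0,0,-0.6]
    - [0,0,0,0,-0.5]
    - [0,0,0,0,-0.5]
    - [0,0,0,0,-0.5]

```text
clock: 8.45
position: [0.6193, -0.2031, 0.0459]
ee_rot: [-0.0, 0.806, -0.592, 0.002]
contact_force: [0.5, -0.5, 0.0]
width: 0.0214
```

Emit:
drive_tool:
  steps:
    - [0,0,-5,0,-0.5]
    - [0,0,-20,0,-0.5]
    - [0,0,-55,0,-0.4]
    - [0,0,-95,0,-0.2]
    - [0,0,-135,0,0]

```text
clock: 8.95
position: [0.6186, -0.2028, 0.1824]
ee_rot: [-0.0, 0.806, -0.592, 0.001]
contact_force: [0.3, -0.6, 0.4]
width: 0.0425
```

```bash
python3 - <<'E'
from h import *
im=manip.get_image("wrist"); a=cv2.resize(im,(500,375)); b=manip.get_image("side")[190:290,230:400]; b=cv2.resize(b,(300,176))
c=np.zeros((375,800,3),np.uint8); c[:,:500]=a; c[:176,500:]=b; cv2.imwrite("pics/w6.png",c)
E
python3 go.py .5335 .1693 .24
```

```text
shift [-382.7  -27.5  -55.6] clk 9.05 pos [ 0.6225 -0.2045  0.1883] w 0.0427 F [ 0.8 -0.2  0.6] q [-0.42  0.41  1.41  0.    1.31  0.84]
tool z [ 0.0153 -0.0068 -0.9999] x [ 0.299 -0.954  0.011]
```

View pics/w6.png

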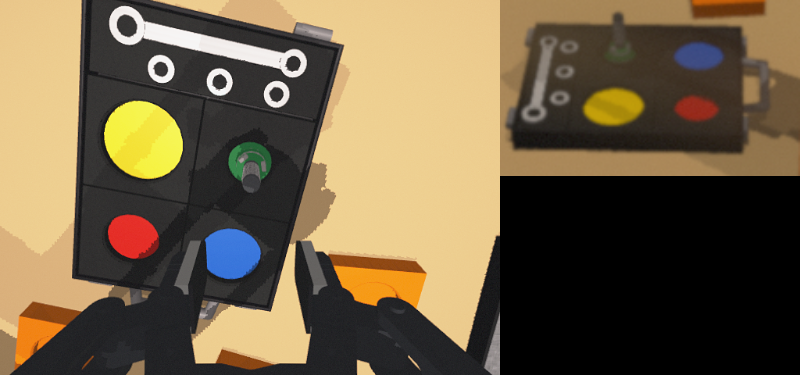

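The punch stands upright in the green cutout at about (250,163) in the left picture. Next is the small die.

Emit:
drive_tool:
  steps:
    - [-40,-3,-8,0,0.4]
    - [-85,-6,-15,0,0.4]
    - [-130,-9,-25,0,0.4]
    - [-175,-12,-30,0,0.4]
    - [-220,-15,-30,0,0.4]

```text
clock: 9.55
position: [0.5703, 0.0116, 0.2169]
ee_rot: [-0.002, 0.806, -0.592, 0.009]
contact_force: [1.4, 0.5, 0.7]
width: 0.06
```

Emit:
drive_tool:
  steps:
    - [-45,-3,0,0,0.4]
    - [-90,-6,0,0,0.4]
    - [-130,-9,0,0,0.4]
    - [-155,-12,0,0,0.4]
    - [-160,-12,0,0,0.4]

```text
clock: 10.05
position: [0.5329, 0.1706, 0.2151]
ee_rot: [-0.003, 0.807, -0.591, 0.008]
contact_force: [0.6, -1.3, 0.0]
width: 0.0595
```

```bash
python3 go.py .5335 .1693 .24
```

```text
shift [  1.7  -0.5 -24.9] clk 10.05 pos [0.5329 0.1706 0.2151] w 0.0595 F [ 0.6 -1.3  0. ] q [ 0.19  0.25  1.58 -0.01  1.3   1.46]
tool z [ 0.0168 -0.0058 -0.9998] x [ 0.302 -0.953  0.011]
```

Emit:
drive_tool:
  steps:
    - [0,0,-30,0,0.4]
    - [0,0,-70,0,0.4]
    - [0,0,-95,0,0.4]
    - [0,0,-100,0,0.4]
    - [0,0,-100,0,0.4]

```text
clock: 10.55
position: [0.5317, 0.1704, 0.3155]
ee_rot: [-0.003, 0.806, -0.591, 0.009]
contact_force: [0.2, -0.3, 0.2]
width: 0.0599
```

Emit:
drive_tool:
  steps:
    - [0,0,20,0,0.4]
    - [0,0,60,0,0.4]
    - [0,0,100,0,0.4]

```text
clock: 10.85
position: [0.5328, 0.169, 0.213]
ee_rot: [-0.002, 0.806, -0.591, 0.009]
contact_force: [0.2, 0.8, 0.3]
width: 0.0599
```

```bash
python3 go.py .5335 .1693 .24
```

```text
shift [  0.3  -1.1 -27. ] clk 10.85 pos [0.5328 0.169  0.213 ] w 0.0599 F [0.2 0.8 0.3] q [ 0.19  0.26  1.58 -0.01  1.29  1.46]
tool z [ 0.0171 -0.0066 -0.9998] x [ 0.3   -0.954  0.011]
```

Emit:
drive_tool:
  steps:
    - [0,0,-30,0,0.4]
    - [0,0,-70,0,0.4]
    - [0,0,-95,0,0.4]
    - [0,0,-100,0,0.4]
    - [0,0,-100,0,0.4]

```text
clock: 11.35
position: [0.5308, 0.1692, 0.3119]
ee_rot: [-0.002, 0.806, -0.592, 0.008]
contact_force: [1.0, -0.5, -0.6]
width: 0.0599
```

Emit:
drive_tool:
  steps:
    - [0,0,45,0,0.4]
    - [0,0,90,0,0.4]

```text
clock: 11.55
position: [0.5317, 0.1682, 0.2195]
ee_rot: [-0.002, 0.806, -0.592, 0.008]
contact_force: [0.4, -0.0, -1.5]
width: 0.0598
```

```bash
python3 - <<'E'
from h import *
for i in range(3):
    s=manip.get_state(); print(s["clock"],np.round(s["position"],4),np.round(s["ee_rot"],4),np.round(s["qd"],3)); 
    if i<2: manip.get_image("wrist")
E
```

```text
11.55 [0.5317 0.1682 0.2195] [-0.0017  0.8061 -0.5917  0.0084] [-9.000e-03  2.750e-01  8.230e-01 -1.000e-03 -1.041e+00  1.000e-03]
11.6 [0.5252 0.1669 0.2101] [ 0.0054  0.8061 -0.5917  0.0018] [ 0.     0.006 -0.034  0.002  0.236  0.003]
11.65 [0.5257 0.167  0.2132] [ 0.0053  0.8061 -0.5917  0.0019] [ 0.004 -0.044 -0.155  0.002  0.066  0.002]
```

```bash
python3 - <<'E'
from h import *
for i in range(4):
    s=manip.get_state(); q=s["ee_rot"];z=R.from_quat([q[1],q[2],q[3],q[0]]).as_matrix()[:,2]; print(s["clock"],np.round(s["position"],4),np.round(z,4),np.round(s["qd"],3)); 
    if z[0]*.955+z[1]*.3>-.0015: break
    manip.get_image("wrist")
E
```

```text
11.65 [0.5257 0.167  0.2132] [-0.0032 -0.0108 -0.9999] [ 0.004 -0.044 -0.155  0.002  0.066  0.002]
11.7 [0.5287 0.1677 0.2172] [ 0.0046 -0.0092 -0.9999] [ 0.001 -0.042 -0.13   0.003  0.006  0.001]
```

Emit:
drive_tool:
  steps:
    - [0,0,0,0,0.4]
    - [0,0,0,0,0.4]
    - [0,0,0,0,0.4]

```text
clock: 12.0
position: [0.53, 0.168, 0.2191]
ee_rot: [0.001, 0.806, -0.592, 0.006]
contact_force: [0.5, 0.0, 0.3]
width: 0.0599
```

```bash
python3 - <<'E'
from h import *
C=cal("wrist"); s=manip.get_state(); im=manip.get_image("wrist"); C2=cal("wrist")
print(s["position"])
v=im.copy()
for c,rr,z in [((.5335,.1693),.020,.105),((.5335,.1693),.025,.075),((.5335,.1693),.030,.040)]:
    cv2.polylines(v,[np.round(proj(C,circ(c,rr,z))).astype(int)],True,(255,0,255),1)
cv2.imwrite("pics/w7raw.png",im)
x0,y0=240,130
cv2.imwrite("pics/w7.png",cv2.resize(cv2.hconcat([v[y0:y0+190,x0:x0+160],im[y0:y0+190,x0:x0+160]]),None,fx=2.5,fy=2.5,interpolation=2))
cv2.imwrite("pics/top7.png",manip.get_image("top"))
E
python3 go.py .5335 .1693 .24
```

```text
[0.52996716 0.16797311 0.2190521 ]
shift [  0.   -4.2 -21.3] clk 12.1 pos [0.5296 0.1679 0.2187] w 0.0597 F [-0.8 -0.7 -0.9] q [ 0.19  0.25  1.57 -0.01  1.31  1.46]
tool z [ 0.0076 -0.0087 -0.9999] x [ 0.3   -0.954  0.011]
```

View pics/w7.png

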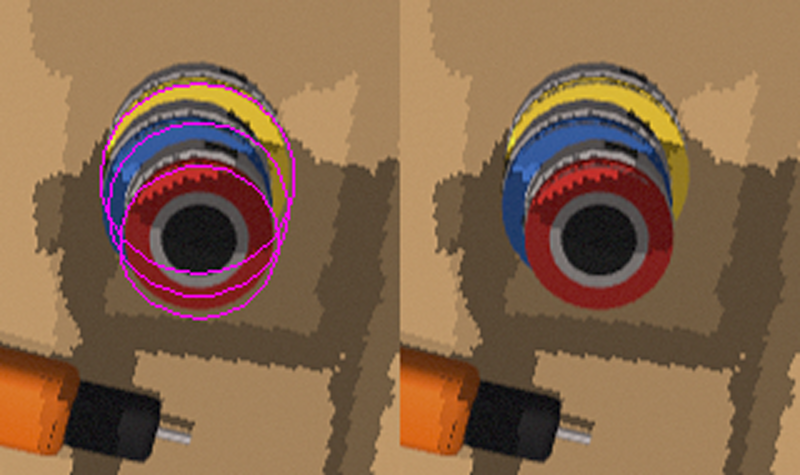

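```bash
python3 go.py .5348 .1697 .0875; python3 - <<'E'
from h import *
C=cal("wrist"); s=manip.get_state(); q=s["ee_rot"]; r=R.from_quat([q[1],q[2],q[3],q[0]])
p=onz(C,[[319.6,223.6]],.105)[0]; print(np.round(p,4), np.round(r.inv().apply(p-s["position"])*1000,1))
E
```

```text
shift [ -1.6  -4.9 131.2] clk 12.1 pos [0.5296 0.1679 0.2187] w 0.0597 F [-0.8 -0.7 -0.9] q [ 0.19  0.25  1.57 -0.01  1.31  1.46]
tool z [ 0.0076 -0.0087 -0.9999] x [ 0.3   -0.954  0.011]
[0.5354 0.1697 0.105 ] [ -1.2  -5.6 113.7]
```

Emit:
drive_tool:
  steps:
    - [-1,-5,30,0,0.4]
    - [-1.2,-5.3,65,0,0.4]
    - [-1.2,-5.3,85,0,0.4]
    - [-1.2,-5.3,90,0,0.4]
    - [-1.2,-5.3,90,0,0.4]

```text
clock: 12.6
position: [0.5351, 0.1699, 0.1289]
ee_rot: [0.001, 0.806, -0.592, 0.006]
contact_force: [0.1, -0.1, 0.3]
width: 0.0601
```

```bash
python3 go.py .5352 .1697 .0875; python3 - <<'E'
from h import *
im=manip.get_image("wrist"); cv2.imwrite("pics/w8.png",im[100:480,160:480])
E
```

```text
shift [-0.2  0.2 41.4] clk 12.6 pos [0.5351 0.1699 0.1289] w 0.0601 F [ 0.1 -0.1  0.3] q [ 0.19  0.33  1.7  -0.01  1.11  1.46]
tool z [ 0.0074 -0.0087 -0.9999] x [ 0.3   -0.954  0.011]
```

View pics/w8.png

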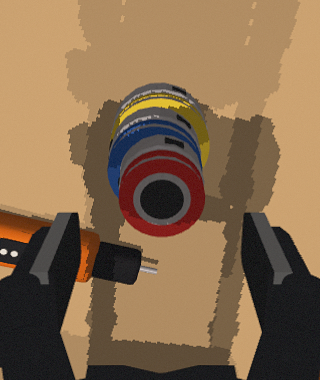

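Emit:
drive_tool:
  steps:
    - [0,0,15,0,0.4]
    - [0,0,32,0,0.4]
    - [0,0,40,0,0.4]
    - [0,0,41,0,0.4]
    - [0,0,41,0,0.3]

```text
clock: 13.15
position: [0.5369, 0.1698, 0.0897]
ee_rot: [0.0, 0.806, -0.592, 0.007]
contact_force: [0.5, -0.5, 0.4]
width: 0.0554
```

Emit:
drive_tool:
  steps:
    - [0,0,0,0,0.15]
    - [0,0,0,0,0.05]
    - [0,0,0,0,-0.03]
    - [0,0,0,0,-0.1]
    - [0,0,0,0,-0.2]

```text
clock: 13.65
position: [0.5373, 0.1698, 0.0905]
ee_rot: [-0.0, 0.806, -0.592, 0.007]
contact_force: [-0.6, -0.6, 5.2]
width: 0.0381
```

```bash
python3 go.py .5352 .1697 .0875; python3 - <<'E'
from h import *
im=manip.get_image("wrist"); cv2.imwrite("pics/w9.png",im[100:480,160:480])
E
```

```text
shift [-0.5  2.1  3. ] clk 13.65 pos [0.5373 0.1698 0.0905] w 0.0381 F [-0.6 -0.6  5.2] q [ 0.19  0.37  1.75 -0.01  1.02  1.46]
tool z [ 0.012  -0.008  -0.9999] x [ 0.3   -0.954  0.011]
```

View pics/w9.png

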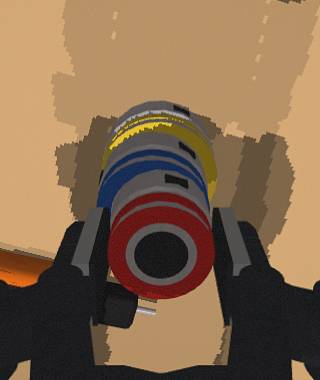

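Emit:
drive_tool:
  steps:
    - [0,0,0,0,-0.6]
    - [0,0,0,0,-1]
    - [0,0,0,0,-1]
    - [0,0,0,0,-1]
  squeeze: 60

```text
clock: 14.1
position: [0.5374, 0.1699, 0.0907]
ee_rot: [-0.0, 0.806, -0.592, 0.007]
contact_force: [-1.0, -0.5, 3.4]
width: 0.0375
```

```bash
python3 go.py .5352 .1697 .0875; python3 - <<'E'
from h import *
im=manip.get_image("wrist"); im2=manip.get_image("side")[220:420,230:430]; cv2.imwrite("pics/w10.png",cv2.hconcat([im[100:480,160:480],cv2.resize(im2,(380,380))]))
E
```

```text
shift [-0.5  2.2  3.1] clk 14.1 pos [0.5374 0.1699 0.0907] w 0.0375 F [-1.  -0.5  3.4] q [ 0.19  0.37  1.75 -0.01  1.02  1.46]
tool z [ 0.0123 -0.0079 -0.9999] x [ 0.3   -0.954  0.011]
```

View pics/w10.png

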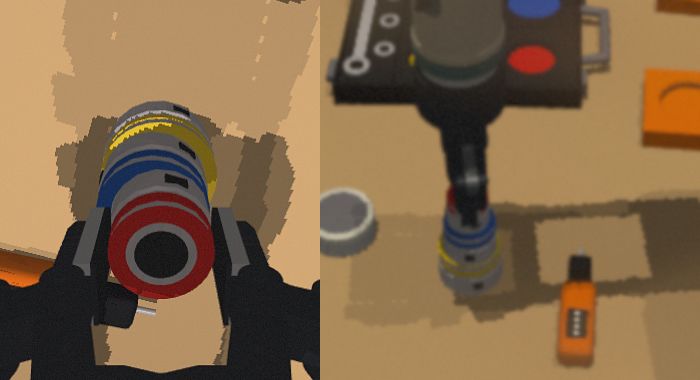

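Emit:
drive_tool:
  steps:
    - [0,0,-3,0,-1]
    - [0,0,-10,0,-1]
    - [0,0,-25,0,-1]
    - [0,0,-40,0,-1]
    - [0,0,-45,0,-1]

```text
clock: 14.7
position: [0.5376, 0.1704, 0.137]
ee_rot: [-0.001, 0.806, -0.592, 0.008]
contact_force: [0.2, 0.0, -1.3]
width: 0.0375
```

```bash
python3 go.py .514 -.112 .13; python3 - <<'E'
from h import *
im=manip.get_image("wrist"); im2=manip.get_image("side")[220:420,230:430]; cv2.imwrite("pics/w11.png",cv2.hconcat([im[100:480,160:480],cv2.resize(im2,(380,380))]))
E
```

```text
shift [262.2 107.4   8.7] clk 14.7 pos [0.5376 0.1704 0.137 ] w 0.0375 F [ 0.2  0.  -1.3] q [ 0.19  0.32  1.68 -0.01  1.12  1.46]
tool z [ 0.0145 -0.0074 -0.9999] x [ 0.3   -0.954  0.011]
```

View pics/w11.png

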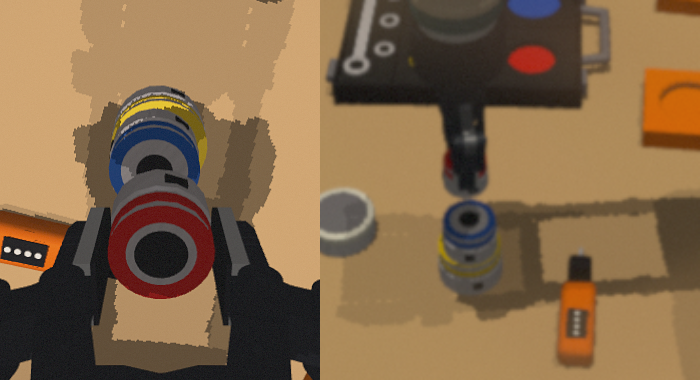

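Emit:
drive_tool:
  steps:
    - [20,8,0,0,-1]
    - [60,24,0,0,-1]
    - [100,41,0,0,-1]
    - [140,57,0,0,-1]
    - [180,73,0,0,-1]

```text
clock: 15.3
position: [0.5206, -0.0246, 0.1366]
ee_rot: [-0.001, 0.806, -0.591, 0.007]
contact_force: [0.5, -0.1, -2.2]
width: 0.0375
```

Emit:
drive_tool:
  steps:
    - [35,14,0,0,-1]
    - [58,24,0,0,-1]
    - [70,29,0,0,-1]
    - [70,29,0,0,-1]
    - [70,29,0,0,-1]

```text
clock: 15.8
position: [0.5137, -0.0991, 0.1367]
ee_rot: [-0.001, 0.806, -0.592, 0.006]
contact_force: [-0.5, -0.2, -1.7]
width: 0.0378
```

```bash
python3 go.py .514 -.112 .0537; python3 - <<'E'
from nests import *
C=cal("wrist"); im=manip.get_image("wrist"); cv2.imwrite("pics/w12.png",im); sg=segm(im)
for n,g in [("large",(.6115,-.1024)),("punch",(.6216,-.2018)),("small",(.512,-.1125)),("medium",(.522,-.212))]:
    p=proj(C,[[*g,.018]])[0]; print(n,np.round(p)); nn,lab,st,ce=cv2.connectedComponentsWithStats(sg[n].astype(np.uint8))
    print([(np.round(ce[i]).tolist(),int(st[i,4])) for i in range(1,nn) if st[i,4]>300])
E
```

```text
shift [11.7  4.3 83. ] clk 15.8 pos [ 0.5137 -0.0991  0.1367] w 0.0378 F [-0.5 -0.2 -1.7] q [-0.32  0.27  1.77 -0.    1.09  0.94]
tool z [ 0.0112 -0.0059 -0.9999] x [ 0.3   -0.954  0.009]
large [376.  78.]
[([375.0, 74.0], 13935)]
punch [541. 114.]
[([538.0, 112.0], 2451)]
small [339. 239.]
[([337.0, 238.0], 4755), ([321.0, 343.0], 5271)]
medium [486. 268.]
[([486.0, 268.0], 6343)]
```

View pics/w12.png

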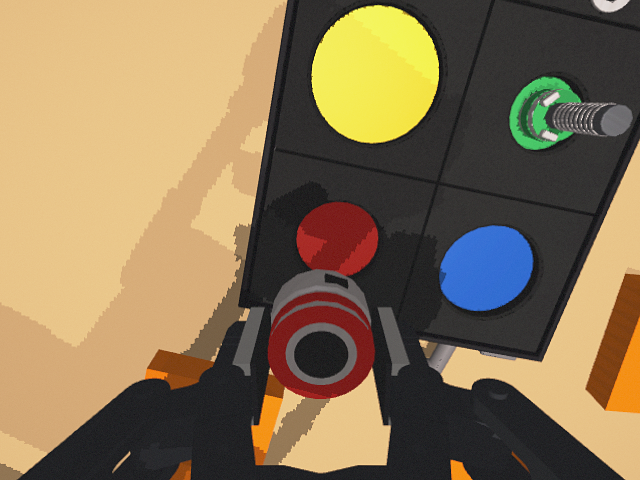

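Emit:
drive_tool:
  steps:
    - [5,2,15,0,-1]
    - [10,4,45,0,-1]
    - [11.5,4.3,67,0,-1]
    - [11.5,4.3,74,0,-1]
    - [11.5,4.3,74,0,-1]

```text
clock: 16.35
position: [0.5134, -0.1101, 0.062]
ee_rot: [-0.001, 0.807, -0.591, 0.005]
contact_force: [-0.4, -0.1, -2.1]
width: 0.0377
```

```bash
python3 go.py .514 -.112 .0337; python3 - <<'E'
from h import *
im=manip.get_image("wrist"); cv2.imwrite("pics/w13.png",im[100:480,100:540])
E
```

```text
shift [ 1.8  0.2 28.3] clk 16.35 pos [ 0.5134 -0.1101  0.062 ] w 0.0377 F [-0.4 -0.1 -2.1] q [-0.34  0.35  1.86 -0.    0.92  0.92]
tool z [ 0.0091 -0.0049 -0.9999] x [ 0.302 -0.953  0.007]
```

View pics/w13.png

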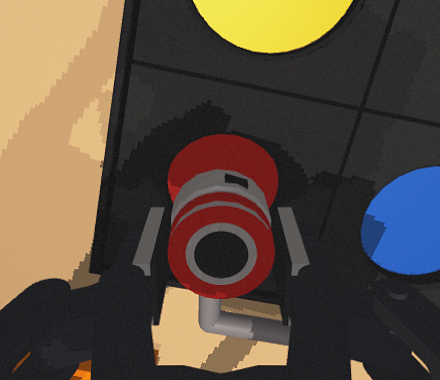

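Emit:
drive_tool:
  steps:
    - [1,0,10,0,-1]
    - [1.8,0.2,20,0,-1]
    - [1.8,0.2,23.5,0,-1]
    - [1.8,0.2,23.5,0,-1]

```text
clock: 16.8
position: [0.5144, -0.1123, 0.0389]
ee_rot: [-0.001, 0.807, -0.591, 0.006]
contact_force: [-0.3, 0.0, -1.7]
width: 0.0381
```

```bash
python3 go.py .514 -.112 .0337; python3 - <<'E'
from h import *
im=manip.get_image("wrist"); cv2.imwrite("pics/w14.png",im[100:480,100:540])
E
```

```text
shift [-0.4  0.3  5.2] clk 16.8 pos [ 0.5144 -0.1123  0.0389] w 0.0381 F [-0.3  0.  -1.7] q [-0.35  0.38  1.89 -0.    0.86  0.92]
tool z [ 0.0099 -0.0053 -0.9999] x [ 0.302 -0.953  0.008]
```

View pics/w14.png

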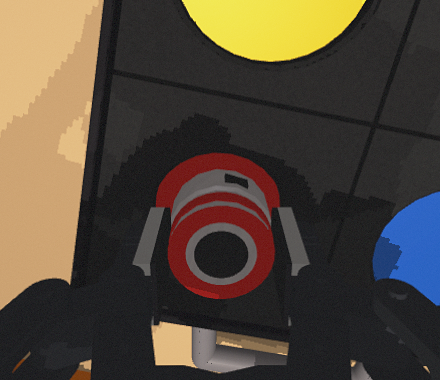

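Emit:
drive_tool:
  steps:
    - [0,0,2,0,-1]
    - [0,0,3.5,0,-1]
    - [0,0,4.5,0,-1]
    - [0,0,4.7,0,-1]

```text
clock: 17.25
position: [0.5147, -0.1125, 0.0345]
ee_rot: [-0.001, 0.807, -0.591, 0.006]
contact_force: [-0.1, -0.1, -2.4]
width: 0.0374
```

Emit:
drive_tool:
  steps:
    - [0,0,0.3,0,-1]
    - [0,0,0.6,0,-1]
    - [0,0,0.8,0,-1]
    - [0,0,0.8,0,-1]

```text
clock: 17.65
position: [0.5147, -0.1125, 0.0337]
ee_rot: [-0.001, 0.807, -0.591, 0.006]
contact_force: [1.3, -0.5, -1.7]
width: 0.0376
```

Emit:
drive_tool:
  steps:
    - [0,0,0.3,0,-1]
    - [0,0,0.6,0,-1]
    - [0,0,0.8,0,-1]
    - [0,0,0.8,0,-1]

```text
clock: 18.05
position: [0.5147, -0.1125, 0.0337]
ee_rot: [-0.001, 0.807, -0.591, 0.006]
contact_force: [-2.3, -0.5, 6.0]
width: 0.0377
```

Emit:
drive_tool:
  steps:
    - [0,0,0,0,0.0]
    - [0,0,0,0,0.1]
    - [0,0,0,0,0.2]
    - [0,0,0,0,0.25]
    - [0,0,0,0,0.25]

```text
clock: 18.55
position: [0.5147, -0.1125, 0.0336]
ee_rot: [-0.001, 0.807, -0.591, 0.006]
contact_force: [0.7, 0.0, -0.8]
width: 0.0536
```

Emit:
drive_tool:
  steps:
    - [0,0,-5,0,0.25]
    - [0,0,-25,0,0.25]
    - [0,0,-65,0,0.3]
    - [0,0,-100,0,0.5]
    - [0,0,-120,0,0.6]

```text
clock: 19.05
position: [0.5148, -0.1123, 0.1569]
ee_rot: [-0.002, 0.807, -0.591, 0.008]
contact_force: [1.4, 0.0, 1.3]
width: 0.0687
```

Emit:
drive_tool:
  steps:
    - [0,0,-5,0,0.6]
    - [0,0,-5,0,0.6]

```text
clock: 19.25
position: [0.5153, -0.1124, 0.163]
ee_rot: [-0.002, 0.807, -0.591, 0.01]
contact_force: [-0.8, -0.1, -0.0]
width: 0.0686
```

```bash
python3 go.py .5335 .1693 .2; python3 - <<'E'
from h import *
im=manip.get_image("wrist"); im2=manip.get_image("side")[180:300,220:400];im3=manip.get_image("top")[140:320,140:460]
c=np.zeros((400,800,3),np.uint8); c[:360,:480]=cv2.resize(im,(480,360)); c[:213,480:]=cv2.resize(im2,(320,213)); c[215:395,480:]=im3; cv2.imwrite("pics/w15.png",c)
E
```

```text
shift [-262.5 -103.   -39. ] clk 19.25 pos [ 0.5153 -0.1124  0.163 ] w 0.0686 F [-0.8 -0.1 -0. ] q [-0.35  0.24  1.73 -0.    1.15  0.92]
tool z [ 0.0181 -0.0082 -0.9998] x [ 0.302 -0.953  0.013]
```

View pics/w15.png

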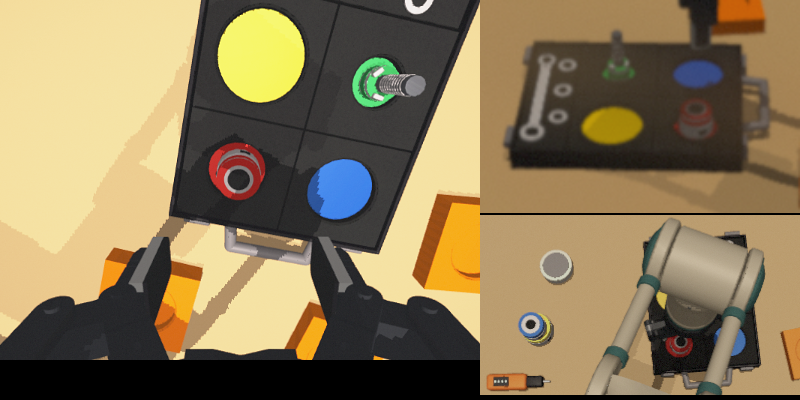

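The small die is upright in the red cutout at (238,172). The tool has picked up a tilt of about 1°, so I'll clear it before the next grasp, using the overshoot of a short downward move.

Emit:
drive_tool:
  steps:
    - [0,0,-30,0,0.6]
    - [0,0,-65,0,0.6]
    - [0,0,-80,0,0.6]
    - [0,0,-80,0,0.6]
    - [0,0,-80,0,0.6]

```text
clock: 19.9
position: [0.5119, -0.1111, 0.2388]
ee_rot: [-0.001, 0.807, -0.591, 0.006]
contact_force: [0.4, 0.2, -1.2]
width: 0.0683
```

Emit:
drive_tool:
  steps:
    - [0,0,45,0,0.6]
    - [0,0,90,0,0.6]

```text
clock: 20.1
position: [0.5124, -0.1115, 0.1468]
ee_rot: [-0.001, 0.807, -0.591, 0.006]
contact_force: [1.2, -0.6, -1.0]
width: 0.0681
```

```bash
cat > relax.py <<'E'
from h import *
manip.get_image("wrist")
for i in range(5):
    s=manip.get_state(); q=s["ee_rot"];z=R.from_quat([q[1],q[2],q[3],q[0]]).as_matrix()[:,2]; a=s["qpos"][0]
    rad=z[0]*np.cos(a)+z[1]*np.sin(a); tan=-z[0]*np.sin(a)+z[1]*np.cos(a)
    print(s["clock"],np.round(s["position"],4),"rad %.4f tan %.4f"%(rad,tan),np.round(s["qd"],3))
    if rad>-.004: break
    manip.get_image("wrist")
E
python3 relax.py
```

```text
20.15 [ 0.5062 -0.1093  0.1386] rad -0.0062 tan -0.0016 [ 0.    -0.011 -0.025 -0.001  0.241  0.   ]
20.2 [ 0.5065 -0.1094  0.1414] rad -0.0064 tan -0.0016 [ 0.003 -0.055 -0.125 -0.     0.069  0.001]
20.25 [ 0.5094 -0.1104  0.1448] rad 0.0006 tan -0.0016 [ 0.    -0.047 -0.107  0.001  0.008  0.   ]
```

Emit:
drive_tool:
  steps:
    - [0,0,0,0,0.6]
    - [0,0,0,0,0.6]
    - [0,0,0,0,0.6]

```text
clock: 20.55
position: [0.5105, -0.1108, 0.1465]
ee_rot: [0.0, 0.807, -0.591, 0.002]
contact_force: [-0.4, 0.7, 0.8]
width: 0.0682
```

```bash
python3 go.py .5335 .1693 .185
```

```text
shift [-259.9 -106.6  -39.2] clk 20.55 pos [ 0.5105 -0.1108  0.1465] w 0.0682 F [-0.4  0.7  0.8] q [-0.35  0.26  1.75 -0.    1.13  0.92]
tool z [ 0.0031 -0.0028 -1.    ] x [ 0.302 -0.953  0.004]
```

Emit:
drive_tool:
  steps:
    - [-20,-8,-10,0,0.6]
    - [-60,-25,-20,0,0.6]
    - [-100,-41,-30,0,0.6]
    - [-140,-57,-39,0,0.6]
    - [-180,-74,-39,0,0.6]

```text
clock: 21.05
position: [0.5282, 0.0849, 0.188]
ee_rot: [-0.002, 0.807, -0.591, 0.005]
contact_force: [1.3, 0.1, 0.4]
width: 0.0683
```

Emit:
drive_tool:
  steps:
    - [-35,-14,0,0,0.6]
    - [-60,-25,0,0,0.6]
    - [-68,-28,0,0,0.6]
    - [-70,-28,0,0,0.6]
    - [-70,-28,0,0,0.6]

```text
clock: 21.55
position: [0.5337, 0.1594, 0.1883]
ee_rot: [-0.001, 0.807, -0.591, 0.005]
contact_force: [0.2, 0.2, 0.5]
width: 0.0683
```

```bash
cat > dielook.py <<'E'
from h import *
import sys
c=(float(sys.argv[1]),float(sys.argv[2])); r0=float(sys.argv[3]); z=float(sys.argv[4]); out=sys.argv[5]
C=cal("wrist"); im=manip.get_image("wrist"); s=manip.get_state()
v=im.copy(); cv2.polylines(v,[np.round(proj(C,circ(c,r0,z))).astype(int)],True,(255,0,255),1)
p=proj(C,[[*c,z]])[0].astype(int); x0,y0=max(p[0]-80,0),max(p[1]-90,0)
cv2.imwrite(out,cv2.resize(cv2.hconcat([v[y0:y0+180,x0:x0+160],im[y0:y0+180,x0:x0+160]]),None,fx=2.5,fy=2.5,interpolation=2))
print("crop origin",x0,y0)
E
python3 go.py .5335 .1693 .185; python3 dielook.py .5335 .1693 .025 .075 pics/w16.png
```

```text
shift [-9.6 -2.8  3.3] clk 21.55 pos [0.5337 0.1594 0.1883] w 0.0683 F [0.2 0.2 0.5] q [ 0.17  0.27  1.62 -0.01  1.24  1.43]
tool z [ 0.0097 -0.0034 -0.9999] x [ 0.302 -0.953  0.006]
crop origin 225 139
```

View pics/w16.png

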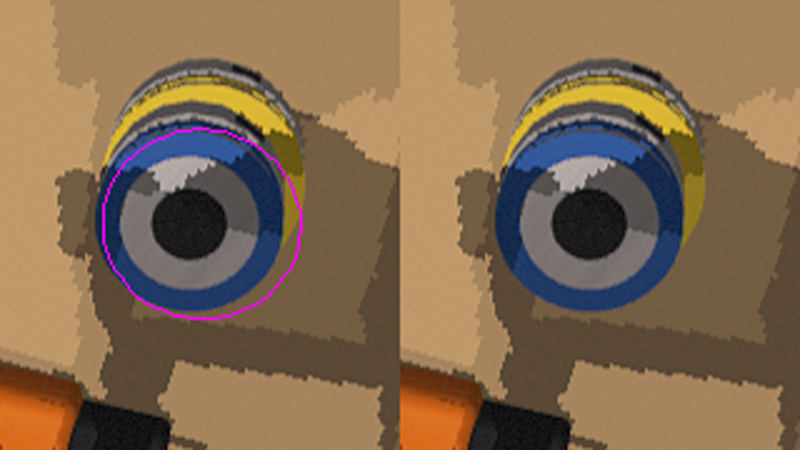

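```bash
cat > tgt.py <<'E'
from h import *
import sys
u,v,z,tz=[float(a) for a in sys.argv[1:5]]
C=cal("wrist"); s=manip.get_state(); q=s["ee_rot"]; r=R.from_quat([q[1],q[2],q[3],q[0]])
p=onz(C,[[u,v]],z)[0]; print("world",np.round(p,4),"pos",np.round(s["position"],4),"shift to TCP z",tz, np.round(r.inv().apply(np.r_[p[:2],tz]-s["position"])*1000,1),"tool x of point",np.round(r.inv().apply(p-s["position"])*1000,1))
E
python3 tgt.py 301 228 .075 .051
```

```text
world [0.5336 0.1717 0.075 ] pos [0.5337 0.1589 0.1882] shift to TCP z 0.051 [-13.1  -2.7 137.2] tool x of point [-12.9  -2.9 113.2]
```

Emit:
drive_tool:
  steps:
    - [-8,-2,15,0,0.6]
    - [-13,-2.8,45,0,0.6]
    - [-13,-2.8,72,0,0.6]
    - [-13,-2.8,85,0,0.6]
    - [-13,-2.8,85,0,0.6]

```text
clock: 22.1
position: [0.5317, 0.17, 0.1011]
ee_rot: [0.001, 0.806, -0.592, 0.003]
contact_force: [-0.0, -0.5, 0.2]
width: 0.068
```

```bash
python3 go.py .5336 .1717 .051; python3 - <<'E'
from h import *
im=manip.get_image("wrist"); cv2.imwrite("pics/w17.png",im[100:480,160:480])
E
```

```text
shift [-1.3 -2.2 50.1] clk 22.1 pos [0.5317 0.17   0.1011] w 0.068 F [-0.  -0.5  0.2] q [ 0.19  0.35  1.74 -0.01  1.05  1.46]
tool z [ 0.0046 -0.0049 -1.    ] x [ 0.299 -0.954  0.006]
```

View pics/w17.png

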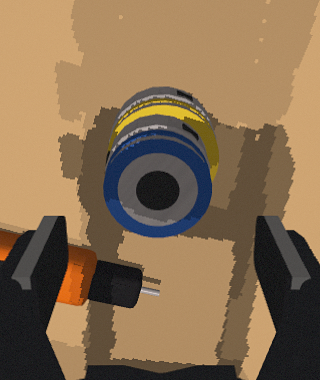

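Emit:
drive_tool:
  steps:
    - [-1.2,-1,18,0,0.6]
    - [-1.2,-2.2,38,0,0.6]
    - [-1.2,-2.2,48,0,0.6]
    - [-1.2,-2.2,50,0,0.6]
    - [-1.2,-2.2,50,0,0.5]

```text
clock: 22.65
position: [0.5355, 0.1719, 0.0532]
ee_rot: [-0.001, 0.806, -0.592, 0.005]
contact_force: [0.7, -1.0, -0.5]
width: 0.0641
```

```bash
python3 go.py .5336 .1717 .051; python3 - <<'E'
from h import *
im=manip.get_image("wrist"); cv2.imwrite("pics/w18.png",im[100:480,160:480])
E
```

```text
shift [-0.4  1.9  2.2] clk 22.65 pos [0.5355 0.1719 0.0532] w 0.0641 F [ 0.7 -1.  -0.5] q [ 0.19  0.41  1.79 -0.01  0.93  1.46]
tool z [ 0.0083 -0.0041 -1.    ] x [ 0.299 -0.954  0.006]
```

View pics/w18.png

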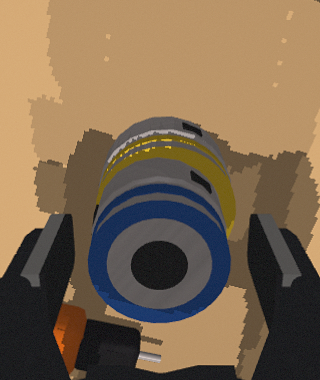

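Emit:
drive_tool:
  steps:
    - [-0.5,0,0,0,0.4]
    - [-0.5,0,0,0,0.3]
    - [-0.5,0,0,0,0.22]
    - [-0.5,0,0,0,0.15]
    - [-0.5,0,0,0,0.0]
  squeeze: 40

```text
clock: 23.2
position: [0.5359, 0.1726, 0.0543]
ee_rot: [-0.001, 0.806, -0.592, 0.005]
contact_force: [-0.6, -0.4, 6.9]
width: 0.0488
```

Emit:
drive_tool:
  steps:
    - [0,0,0,0,-0.5]
    - [0,0,0,0,-1]
    - [0,0,0,0,-1]
    - [0,0,0,0,-1]
  squeeze: 70

```text
clock: 23.6
position: [0.5361, 0.1727, 0.0545]
ee_rot: [-0.002, 0.806, -0.592, 0.005]
contact_force: [-0.4, -0.3, 4.5]
width: 0.0479
```

```bash
python3 go.py .5336 .1717 .051; python3 - <<'E'
from h import *
im=manip.get_image("wrist"); im2=manip.get_image("side")[220:420,230:430]; cv2.imwrite("pics/w19.png",cv2.hconcat([im[100:480,160:480],cv2.resize(im2,(380,380))]))
E
```

```text
shift [0.1 2.7 3.5] clk 23.6 pos [0.5361 0.1727 0.0545] w 0.0479 F [-0.4 -0.3  4.5] q [ 0.19  0.41  1.79 -0.01  0.93  1.46]
tool z [ 0.0105 -0.0036 -0.9999] x [ 0.299 -0.954  0.007]
```

View pics/w19.png

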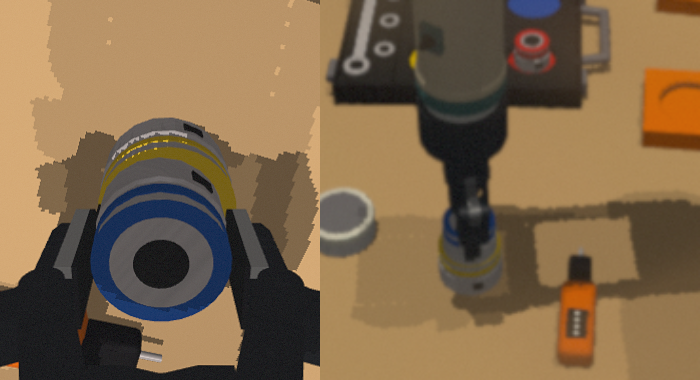

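Emit:
drive_tool:
  steps:
    - [0,0,-3,0,-1]
    - [0,0,-10,0,-1]
    - [0,0,-28,0,-1]
    - [0,0,-48,0,-1]
    - [0,0,-55,0,-1]

```text
clock: 24.2
position: [0.5364, 0.1731, 0.1111]
ee_rot: [-0.003, 0.806, -0.592, 0.006]
contact_force: [-1.1, 0.8, -3.5]
width: 0.0479
```

Emit:
drive_tool:
  steps:
    - [0,0,-2,0,-1]
    - [0,0,-2,0,-1]

```text
clock: 24.4
position: [0.5362, 0.173, 0.1129]
ee_rot: [-0.003, 0.806, -0.592, 0.006]
contact_force: [-0.1, 0.6, -2.7]
width: 0.0479
```

```bash
python3 go.py .5246 -.2112 .1125; python3 - <<'E'
from h import *
im=manip.get_image("wrist"); im2=manip.get_image("side")[220:420,230:430]; cv2.imwrite("pics/w20.png",cv2.hconcat([im[100:480,160:480],cv2.resize(im2,(380,380))]))
E
```

```text
shift [363.2 126.    1.5] clk 24.4 pos [0.5362 0.173  0.1129] w 0.0479 F [-0.1  0.6 -2.7] q [ 0.19  0.34  1.72 -0.01  1.07  1.46]
tool z [ 0.0129 -0.0032 -0.9999] x [ 0.299 -0.954  0.007]
```

View pics/w20.png

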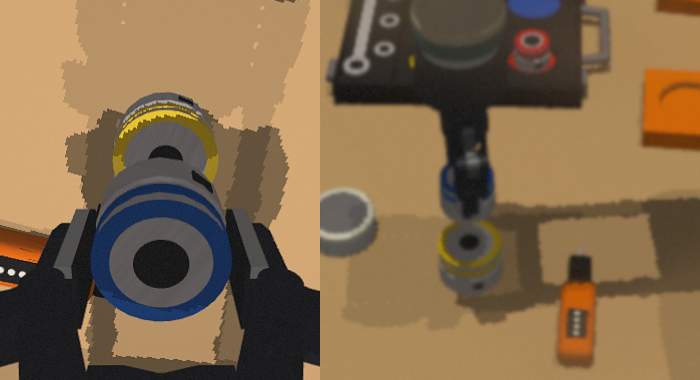

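Emit:
drive_tool:
  steps:
    - [20,7,0,0,-1]
    - [60,21,0,0,-1]
    - [100,35,0,0,-1]
    - [142,49,0,0,-1]
    - [184,64,0,0,-1]

```text
clock: 25.0
position: [0.5289, -0.0232, 0.1119]
ee_rot: [-0.002, 0.806, -0.592, 0.005]
contact_force: [0.3, -0.2, -2.9]
width: 0.0478
```

Emit:
drive_tool:
  steps:
    - [42,15,0,0,-1]
    - [84,29,0,0,-1]
    - [120,42,0,0,-1]
    - [140,49,0,0,-1]
    - [150,52,0,0,-1]

```text
clock: 25.5
position: [0.5236, -0.1839, 0.1114]
ee_rot: [-0.001, 0.805, -0.593, 0.004]
contact_force: [-0.3, 0.6, -2.9]
width: 0.0476
```

Emit:
drive_tool:
  steps:
    - [8,3,0,0,-1]
    - [10,3,0,0,-1]
    - [10,3,0,0,-1]

```text
clock: 25.8
position: [0.5237, -0.1936, 0.1112]
ee_rot: [-0.001, 0.806, -0.593, 0.004]
contact_force: [-0.1, 0.5, -3.3]
width: 0.0477
```

```bash
python3 go.py .5246 -.2112 .0575; python3 - <<'E'
from nests import *
C=cal("wrist"); im=manip.get_image("wrist"); cv2.polylines(im,[np.round(proj(C,circ((.5221,-.212),.032,.018))).astype(int)],True,(255,0,255),1); cv2.imwrite("pics/w21.png",im)
E
```

```text
shift [16.8  4.8 53.7] clk 25.8 pos [ 0.5237 -0.1936  0.1112] w 0.0477 F [-0.1  0.5 -3.3] q [-0.48  0.34  1.73  0.    1.06  0.79]
tool z [ 0.0078 -0.0021 -1.    ] x [ 0.298 -0.955  0.004]
```

View pics/w21.png

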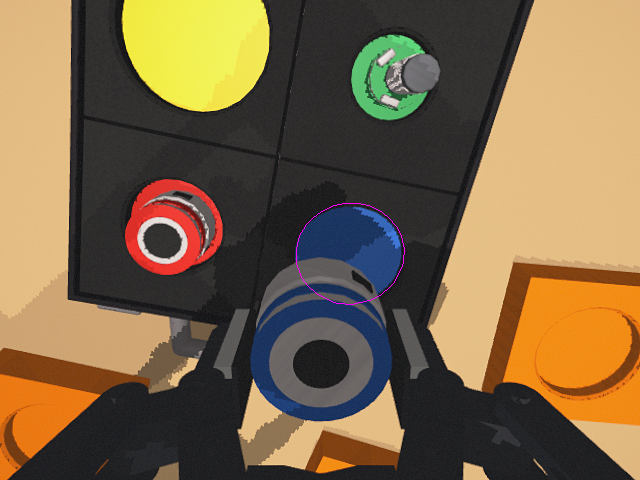

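Emit:
drive_tool:
  steps:
    - [6,2,8,0,-1]
    - [13,4,25,0,-1]
    - [16.8,4.8,40,0,-1]
    - [16.8,4.8,47,0,-1]
    - [16.8,4.8,48,0,-1]

```text
clock: 26.35
position: [0.5237, -0.21, 0.062]
ee_rot: [-0.001, 0.806, -0.592, 0.002]
contact_force: [-0.1, -0.1, -2.4]
width: 0.0477
```

```bash
python3 go.py .5246 -.2112 .0325
```

```text
shift [ 1.4 -0.4 29.5] clk 26.35 pos [ 0.5237 -0.21    0.062 ] w 0.0477 F [-0.1 -0.1 -2.4] q [-0.51  0.4   1.78  0.    0.96  0.76]
tool z [ 5.4e-03 -6.0e-04 -1.0e+00] x [ 0.299 -0.954  0.002]
```

Emit:
drive_tool:
  steps:
    - [1,0,8,0,-1]
    - [1.4,-0.4,18,0,-1]
    - [1.4,-0.4,24,0,-1]
    - [1.4,-0.4,25,0,-1]
    - [1.4,-0.4,25,0,-1]

```text
clock: 26.85
position: [0.5245, -0.2111, 0.0368]
ee_rot: [-0.001, 0.806, -0.592, 0.002]
contact_force: [-0.2, -0.4, -3.4]
width: 0.0481
```

```bash
python3 go.py .5246 -.2112 .0325; python3 - <<'E'
from h import *
im=manip.get_image("wrist"); cv2.imwrite("pics/w22.png",im[100:480,100:540])
E
```

```text
shift [ 0.1 -0.   4.3] clk 26.85 pos [ 0.5245 -0.2111  0.0368] w 0.0481 F [-0.2 -0.4 -3.4] q [-0.51  0.43  1.8   0.    0.9   0.76]
tool z [ 5.e-03 -3.e-04 -1.e+00] x [ 0.299 -0.954  0.002]
```

View pics/w22.png

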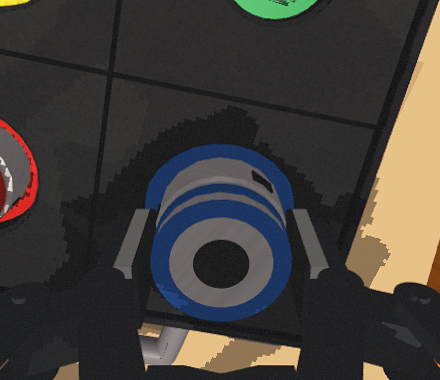

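Centred in the blue cutout; now lowering until it touches.

Emit:
drive_tool:
  steps:
    - [0,0,1.5,0,-1]
    - [0,0,3,0,-1]
    - [0,0,3.8,0,-1]
    - [0,0,4,0,-1]

```text
clock: 27.3
position: [0.5247, -0.2112, 0.0331]
ee_rot: [-0.001, 0.806, -0.592, 0.002]
contact_force: [0.1, 0.3, -2.7]
width: 0.0475
```

Emit:
drive_tool:
  steps:
    - [0,0,0.3,0,-1]
    - [0,0,0.6,0,-1]
    - [0,0,0.8,0,-1]
    - [0,0,0.8,0,-1]

```text
clock: 27.7
position: [0.5247, -0.2113, 0.0326]
ee_rot: [-0.001, 0.806, -0.592, 0.003]
contact_force: [-1.2, -0.3, 0.2]
width: 0.0478
```

Emit:
drive_tool:
  steps:
    - [0,0,0.3,0,-1]
    - [0,0,0.6,0,-1]
    - [0,0,0.7,0,-1]
    - [0,0,0.7,0,-1]

```text
clock: 28.1
position: [0.5247, -0.2113, 0.0326]
ee_rot: [-0.001, 0.806, -0.592, 0.003]
contact_force: [-2.3, 1.1, 5.3]
width: 0.0474
```

Emit:
drive_tool:
  steps:
    - [0,0,0,0,0.2]
    - [0,0,0,0,0.3]
    - [0,0,0,0,0.4]
    - [0,0,0,0,0.5]
    - [0,0,0,0,0.5]

```text
clock: 28.6
position: [0.5248, -0.2113, 0.0325]
ee_rot: [-0.001, 0.806, -0.592, 0.003]
contact_force: [0.4, 0.4, -0.0]
width: 0.0646
```

Emit:
drive_tool:
  steps:
    - [0,0,-5,0,0.5]
    - [0,0,-25,0,0.5]
    - [0,0,-65,0,0.7]
    - [0,0,-95,0,0.85]
    - [0,0,-115,0,0.85]

```text
clock: 29.1
position: [0.5251, -0.2117, 0.1504]
ee_rot: [-0.002, 0.806, -0.592, 0.005]
contact_force: [-0.2, -0.8, 1.1]
width: 0.0793
```

Emit:
drive_tool:
  steps:
    - [0,0,-5,0,0.85]
    - [0,0,-5,0,0.85]
    - [0,0,-5,0,0.85]

```text
clock: 29.4
position: [0.5244, -0.2113, 0.1545]
ee_rot: [-0.002, 0.806, -0.592, 0.004]
contact_force: [-0.1, 0.3, 0.2]
width: 0.0791
```

```bash
python3 go.py .5335 .1693 .16; python3 - <<'E'
from h import *
im=manip.get_image("wrist"); im2=manip.get_image("side")[180:300,220:400];im3=manip.get_image("top")[140:320,140:460]
c=np.zeros((400,800,3),np.uint8); c[:360,:480]=cv2.resize(im,(480,360)); c[:213,480:]=cv2.resize(im2,(320,213)); c[215:395,480:]=im3; cv2.imwrite("pics/w23.png",c)
E
```

```text
shift [-360.5 -122.4   -6.2] clk 29.4 pos [ 0.5244 -0.2113  0.1545] w 0.0791 F [-0.1  0.3  0.2] q [-0.51  0.31  1.65  0.    1.17  0.76]
tool z [ 0.0079 -0.002  -1.    ] x [ 0.299 -0.954  0.004]
```

View pics/w23.png

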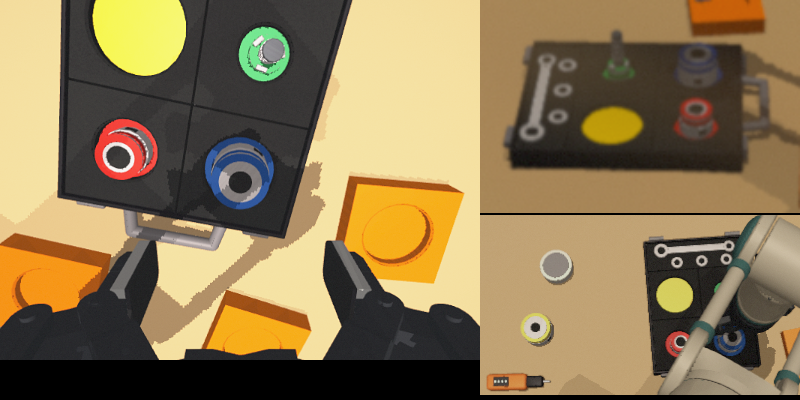

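The medium die is seated in the blue cutout at (239,173), and the others are unchanged. Next is the large die.

Emit:
drive_tool:
  steps:
    - [-20,-7,-2,0,0.85]
    - [-60,-20,-2,0,0.85]
    - [-100,-34,-2,0,0.85]
    - [-142,-48,-2,0,0.85]
    - [-184,-63,-2,0,0.85]

```text
clock: 30.05
position: [0.5287, -0.0153, 0.1546]
ee_rot: [-0.001, 0.806, -0.592, 0.002]
contact_force: [1.5, -0.6, 0.3]
width: 0.079
```

Emit:
drive_tool:
  steps:
    - [-42,-14,0,0,0.85]
    - [-84,-29,0,0,0.85]
    - [-120,-41,0,0,0.85]
    - [-145,-49,0,0,0.85]
    - [-157,-53,0,0,0.85]

```text
clock: 30.55
position: [0.5318, 0.1525, 0.1534]
ee_rot: [-0.001, 0.806, -0.591, 0.002]
contact_force: [0.3, -1.3, -0.3]
width: 0.0792
```

Emit:
drive_tool:
  steps:
    - [-9,-3,0,0,0.85]
    - [-9,-3,0,0,0.85]
    - [-9,-3,0,0,0.85]

```text
clock: 30.85
position: [0.5319, 0.1611, 0.1532]
ee_rot: [-0.0, 0.806, -0.592, 0.002]
contact_force: [-0.2, 0.2, -0.9]
width: 0.0787
```

```bash
python3 go.py .5335 .1693 .16;  python3 dielook.py .5335 .1693 .030 .040 pics/w24.png
```

```text
shift [-7.4 -4.  -6.9] clk 30.85 pos [0.5319 0.1611 0.1532] w 0.0787 F [-0.2  0.2 -0.9] q [ 0.17  0.3   1.67 -0.    1.17  1.44]
tool z [ 0.0025 -0.0018 -1.    ] x [ 0.3   -0.954  0.002]
crop origin 229 136
```

View pics/w24.png

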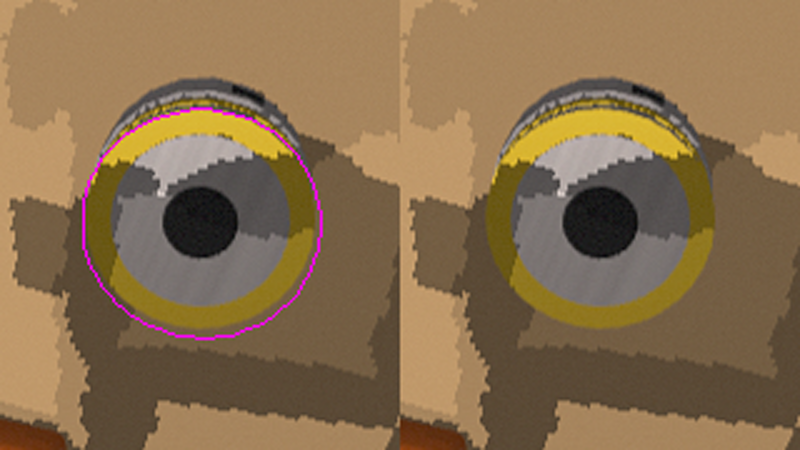

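```bash
python3 tgt.py 309 224 .040 .011
```

```text
world [0.5352 0.1698 0.04  ] pos [0.532  0.1609 0.1533] shift to TCP z 0.011 [ -7.9  -5.4 142.3] tool x of point [ -7.9  -5.5 113.3]
```

Emit:
drive_tool:
  steps:
    - [-4,-3,15,0,0.85]
    - [-8,-5.4,45,0,0.85]
    - [-8,-5.4,72,0,0.85]
    - [-8,-5.4,85,0,0.85]
    - [-8,-5.4,87,0,0.85]

```text
clock: 31.4
position: [0.5339, 0.1688, 0.0647]
ee_rot: [0.001, 0.806, -0.592, 0.0]
contact_force: [-1.0, -0.4, 0.6]
width: 0.0787
```

```bash
python3 go.py .5352 .1698 .011; python3 - <<'E'
from h import *
im=manip.get_image("wrist"); cv2.imwrite("pics/w25.png",im[100:480,140:500])
E
```

```text
shift [-0.7 -1.6 53.7] clk 31.4 pos [0.5339 0.1688 0.0647] w 0.0787 F [-1.  -0.4  0.6] q [ 0.18  0.4   1.78 -0.    0.97  1.45]
tool z [-9.0e-04 -2.6e-03 -1.0e+00] x [ 0.298 -0.955  0.002]
```

View pics/w25.png

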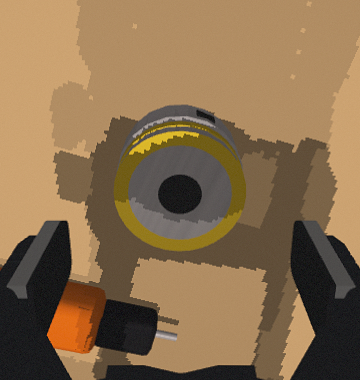

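Emit:
drive_tool:
  steps:
    - [-0.5,-1,18,0,0.85]
    - [-0.5,-1.5,38,0,0.85]
    - [-0.5,-1.5,49,0,0.85]
    - [-0.5,-1.5,52,0,0.85]
    - [-0.5,-1.5,52,0,0.8]

```text
clock: 31.95
position: [0.5366, 0.1699, 0.0141]
ee_rot: [0.0, 0.806, -0.592, 0.001]
contact_force: [0.0, 0.6, 0.8]
width: 0.0767
```

```bash
python3 go.py .5352 .1698 .011; python3 - <<'E'
from h import *
im=manip.get_image("wrist"); cv2.imwrite("pics/w26.png",im[100:480,140:500])
E
```

```text
shift [-0.3  1.3  3.1] clk 31.95 pos [0.5366 0.1699 0.0141] w 0.0767 F [0.  0.6 0.8] q [ 0.18  0.46  1.83 -0.    0.85  1.45]
tool z [ 0.0018 -0.002  -1.    ] x [ 0.298 -0.955  0.002]
```

View pics/w26.png

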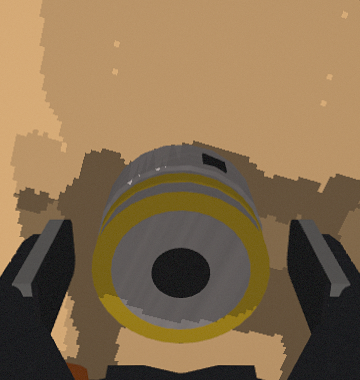

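Emit:
drive_tool:
  steps:
    - [-0.3,0,0,0,0.65]
    - [-0.3,0,0,0,0.55]
    - [-0.3,0,0,0,0.47]
    - [-0.3,0,0,0,0.4]
    - [-0.3,0,0,0,0.3]
  squeeze: 40

```text
clock: 32.5
position: [0.5371, 0.1702, 0.0153]
ee_rot: [-0.0, 0.806, -0.592, 0.002]
contact_force: [-1.4, -1.5, 6.3]
width: 0.0588
```

Emit:
drive_tool:
  steps:
    - [0,0,0,0,-0.3]
    - [0,0,0,0,-1]
    - [0,0,0,0,-1]
    - [0,0,0,0,-1]
  squeeze: 80

```text
clock: 32.9
position: [0.5373, 0.1703, 0.0157]
ee_rot: [-0.0, 0.806, -0.592, 0.002]
contact_force: [-0.8, -1.7, 5.5]
width: 0.0577
```

```bash
python3 go.py .5352 .1698 .011; python3 - <<'E'
from h import *
im=manip.get_image("wrist"); cv2.imwrite("pics/w27.png",im[100:480,140:500])
E
```

```text
shift [-0.2  2.2  4.7] clk 32.9 pos [0.5373 0.1703 0.0157] w 0.0577 F [-0.8 -1.7  5.5] q [ 0.19  0.46  1.82 -0.    0.85  1.46]
tool z [ 0.004 -0.002 -1.   ] x [ 0.299 -0.954  0.003]
```

View pics/w27.png

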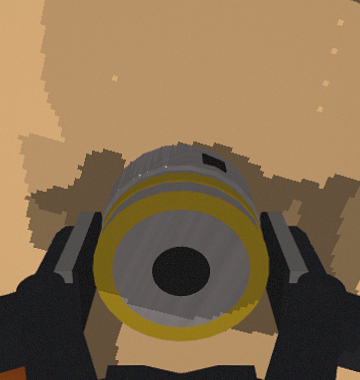

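Emit:
drive_tool:
  steps:
    - [0,0,-3,0,-1]
    - [0,0,-10,0,-1]
    - [0,0,-28,0,-1]
    - [0,0,-50,0,-1]
    - [0,0,-60,0,-1]

```text
clock: 33.45
position: [0.5376, 0.1705, 0.0769]
ee_rot: [-0.001, 0.806, -0.592, 0.003]
contact_force: [1.0, 0.1, -5.4]
width: 0.0577
```

Emit:
drive_tool:
  steps:
    - [0,0,-8,0,-1]
    - [0,0,-8,0,-1]
    - [0,0,-8,0,-1]

```text
clock: 33.75
position: [0.5371, 0.1704, 0.0844]
ee_rot: [-0.001, 0.806, -0.592, 0.002]
contact_force: [-0.5, -0.0, -5.5]
width: 0.0579
```

```bash
python3 go.py .6135 -.1018 .09; python3 - <<'E'
from h import *
im=manip.get_image("wrist"); im2=manip.get_image("side")[220:420,230:430]; cv2.imwrite("pics/w28.png",cv2.hconcat([im[100:480,140:500],cv2.resize(im2,(380,380))]))
E
```

```text
shift [282.7   8.3  -4.8] clk 33.75 pos [0.5371 0.1704 0.0844] w 0.0579 F [-0.5 -0.  -5.5] q [ 0.19  0.38  1.75 -0.    1.01  1.45]
tool z [ 0.0046 -0.0018 -1.    ] x [ 0.299 -0.954  0.003]
```

View pics/w28.png

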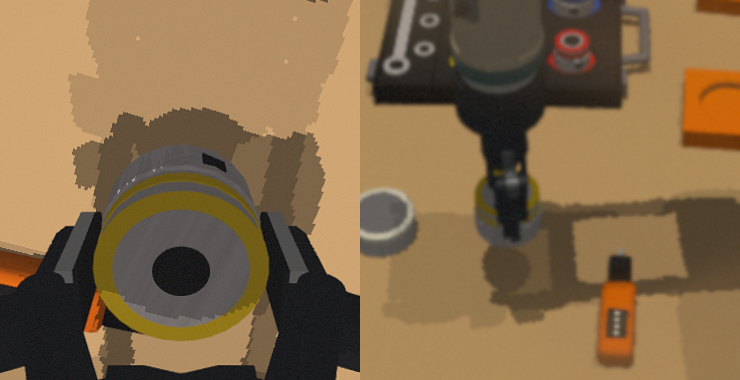

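Emit:
drive_tool:
  steps:
    - [15,0,-5,0,-1]
    - [50,1,-8,0,-1]
    - [90,3,-10,0,-1]
    - [130,4,-10,0,-1]
    - [165,5,-10,0,-1]

```text
clock: 34.35
position: [0.5816, 0.0086, 0.0942]
ee_rot: [0.0, 0.806, -0.592, 0.002]
contact_force: [1.3, 0.2, -5.0]
width: 0.0574
```

Emit:
drive_tool:
  steps:
    - [35,1,0,0,-1]
    - [65,2,0,0,-1]
    - [85,3,0,0,-1]
    - [92,3,0,0,-1]
    - [95,3,0,0,-1]

```text
clock: 34.85
position: [0.6068, -0.0834, 0.0942]
ee_rot: [0.0, 0.805, -0.593, 0.002]
contact_force: [-0.5, 0.4, -4.1]
width: 0.0577
```

Emit:
drive_tool:
  steps:
    - [5,0,0,0,-1]
    - [8,0,0,0,-1]
    - [8,0,0,0,-1]

```text
clock: 35.15
position: [0.6092, -0.0904, 0.0942]
ee_rot: [0.0, 0.806, -0.592, 0.002]
contact_force: [0.4, 0.1, -5.0]
width: 0.0576
```

```bash
python3 go.py .6135 -.1018 .0337; python3 - <<'E'
from nests import *
C=cal("wrist"); im=manip.get_image("wrist"); cv2.polylines(im,[np.round(proj(C,circ((.6115,-.1024),.037,.018))).astype(int)],True,(255,0,255),1); cv2.imwrite("pics/w29.png",im)
E
```

```text
shift [12.  -0.7 60.6] clk 35.15 pos [ 0.6092 -0.0904  0.0942] w 0.0576 F [ 0.4  0.1 -5. ] q [-0.26  0.44  1.62 -0.    1.09  1.01]
tool z [ 0.0024 -0.002  -1.    ] x [ 0.298 -0.955  0.003]
```

View pics/w29.png

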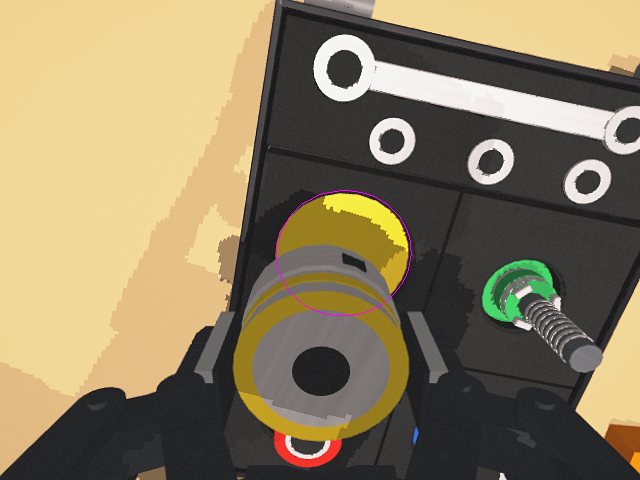

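Emit:
drive_tool:
  steps:
    - [5,0,5,0,-1]
    - [10,-0.5,15,0,-1]
    - [12,-0.7,26,0,-1]
    - [12,-0.7,32,0,-1]
    - [12,-0.7,32,0,-1]

```text
clock: 35.7
position: [0.6121, -0.1013, 0.0603]
ee_rot: [0.001, 0.805, -0.593, -0.0]
contact_force: [-0.3, 0.4, -5.7]
width: 0.0573
```

```bash
python3 go.py .6135 -.1018 .0337
```

```text
shift [ 0.9 -1.3 26.6] clk 35.7 pos [ 0.6121 -0.1013  0.0603] w 0.0573 F [-0.3  0.4 -5.7] q [-0.28  0.48  1.64 -0.    1.02  0.99]
tool z [-1.5e-03 -6.0e-04 -1.0e+00] x [ 0.298 -0.955  0.   ]
```

Emit:
drive_tool:
  steps:
    - [0.5,-0.7,6,0,-1]
    - [0.9,-1.3,15,0,-1]
    - [0.9,-1.3,20.5,0,-1]
    - [0.9,-1.3,22,0,-1]
    - [0.9,-1.3,22,0,-1]

```text
clock: 36.2
position: [0.6133, -0.1017, 0.0379]
ee_rot: [0.001, 0.806, -0.593, -0.001]
contact_force: [0.1, -0.0, -5.3]
width: 0.0575
```

```bash
python3 go.py .6135 -.1018 .0337; python3 - <<'E'
from h import *
im=manip.get_image("wrist"); cv2.imwrite("pics/w30.png",im[100:480,100:540])
E
```

```text
shift [ 0.2 -0.2  4.2] clk 36.2 pos [ 0.6133 -0.1017  0.0379] w 0.0575 F [ 0.1 -0.  -5.3] q [-0.28  0.5   1.66 -0.    0.98  0.99]
tool z [-2.2e-03 -4.0e-04 -1.0e+00] x [ 0.298 -0.955 -0.   ]
```

View pics/w30.png

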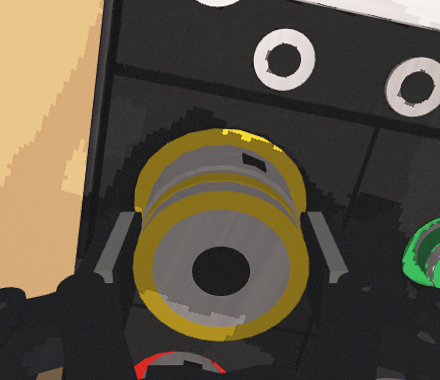

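Emit:
drive_tool:
  steps:
    - [0,0,1.5,0,-1]
    - [0,0,3,0,-1]
    - [0,0,3.6,0,-1]
    - [0,0,3.8,0,-1]

```text
clock: 36.65
position: [0.6135, -0.1017, 0.0345]
ee_rot: [0.001, 0.806, -0.593, -0.0]
contact_force: [-0.4, -0.4, -5.1]
width: 0.0576
```

Emit:
drive_tool:
  steps:
    - [0,0,0.3,0,-1]
    - [0,0,0.6,0,-1]
    - [0,0,0.8,0,-1]
    - [0,0,0.8,0,-1]

```text
clock: 37.05
position: [0.6136, -0.1018, 0.0339]
ee_rot: [0.001, 0.806, -0.593, -0.0]
contact_force: [0.2, 0.2, -3.7]
width: 0.0573
```

Emit:
drive_tool:
  steps:
    - [0,0,0.3,0,-1]
    - [0,0,0.6,0,-1]
    - [0,0,0.8,0,-1]
    - [0,0,0.8,0,-1]

```text
clock: 37.45
position: [0.6135, -0.1017, 0.0338]
ee_rot: [0.001, 0.806, -0.593, -0.0]
contact_force: [-2.6, 0.4, 2.9]
width: 0.0574
```

Emit:
drive_tool:
  steps:
    - [0,0,0,0,0.45]
    - [0,0,0,0,0.5]
    - [0,0,0,0,0.6]
    - [0,0,0,0,0.7]
    - [0,0,0,0,0.7]

```text
clock: 37.95
position: [0.6137, -0.1018, 0.0337]
ee_rot: [0.001, 0.806, -0.593, -0.0]
contact_force: [0.3, -0.7, 0.4]
width: 0.0728
```

Emit:
drive_tool:
  steps:
    - [0,0,-5,0,0.75]
    - [0,0,-25,0,0.75]
    - [0,0,-65,0,0.75]
    - [0,0,-105,0,0.75]
    - [0,0,-130,0,0.75]

```text
clock: 38.45
position: [0.6151, -0.102, 0.1674]
ee_rot: [-0.0, 0.806, -0.593, 0.002]
contact_force: [1.4, 0.6, 0.8]
width: 0.0748
```

Emit:
drive_tool:
  steps:
    - [0,20,-20,0,0.75]
    - [0,60,-30,0,0.75]
    - [0,100,-40,0,0.75]
    - [0,120,-40,0,0.75]
    - [0,125,-40,0,0.75]

```text
clock: 38.95
position: [0.4937, -0.1395, 0.208]
ee_rot: [-0.0, 0.805, -0.593, 0.002]
contact_force: [-0.5, -0.4, -0.2]
width: 0.0748
```

```bash
python3 go.py .6135 -.1018 .2; python3 - <<'E'
from h import *
im=manip.get_image("wrist"); im2=manip.get_image("side")[180:420,200:440];im3=manip.get_image("top")[140:330,120:440]
c=np.zeros((530,800,3),np.uint8); c[:360,:480]=cv2.resize(im,(480,360)); c[:320,480:]=cv2.resize(im2,(320,320)); c[330:520,480:]=im3; cv2.imwrite("pics/w31.png",c)
cv2.imwrite("pics/w31raw.png",im)
E
```

```text
shift [  -0.5 -125.6    8.4] clk 38.95 pos [ 0.4937 -0.1395  0.208 ] w 0.0748 F [-0.5 -0.4 -0.2] q [-0.41  0.2   1.68 -0.    1.27  0.86]
tool z [ 0.0041 -0.0026 -1.    ] x [ 0.296 -0.955  0.004]
```

View pics/w31.png

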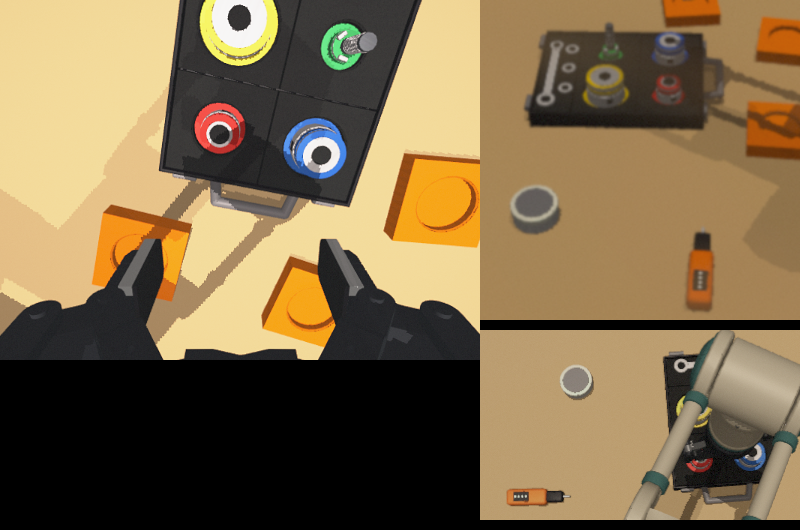

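```bash
python3 - <<'E'
from h import *
C=cal("side"); im=manip.get_image("side")
for n in("paste_tin","tester"):
    m=manip.masks_of("side",n); print(n,[(np.round(a["location"],1).tolist(),round(a["conf"],2)) for a in m[:1]])
a=cv2.imread("pics/side0.png"); print("bench diff", np.abs(im[310:420,215:275].astype(int)-a[310:420,215:275]).mean(), np.abs(im[350:415,350:385].astype(int)-a[350:415,350:385]).mean())
v=cv2.resize(im[190:290,230:390],None,fx=5,fy=5,interpolation=2)
for c,r,h in [((.6115,-.1024),.030,.040),((.5221,-.212),.025,.035),((.512,-.1125),.020,.030),((.6216,-.2018),.007,.066)]:
    cv2.polylines(v,[np.round((proj(C,circ(c,r,.018+h))-[230,190])*5+2).astype(int)],True,(255,0,255),1)
cv2.imwrite("pics/fin.png",v)
E
```

```text
paste_tin [([241.6, 335.8], 0.9)]
tester [([365.0, 383.7], 0.97)]
bench diff 1.4805555555555556 1.6275457875457875
```

View pics/fin.png

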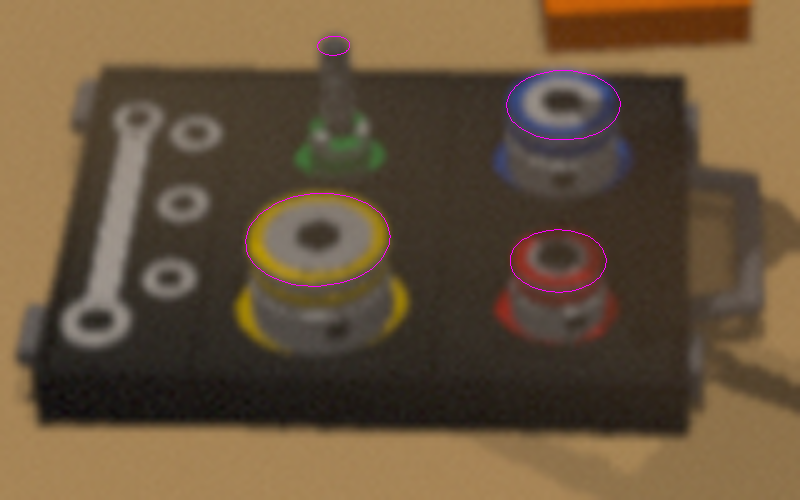

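All four pieces stand upright, and their tops match the outlines drawn for fully seated pieces (large at (318,237), medium (562,103), small (557,258), punch stud top (334,45)). The tin and tester have not moved, so I'm handing the job in.

```bash
python3 -c "
from rig import manip
s=manip.get_state(); print(s['clock'],s['contact_force'],s['position']); print(manip.sign_off())"
```

```text
39.25 [-0.46683837  0.23830903  0.23797676] [ 0.49676946 -0.13894905  0.20673868]
the job is handed in; nothing more can be done
None
```

I took the stack apart in the order asked: punch, then small, medium and large die. Each piece went into the case cutout with its floor colour: green, red, blue and yellow. I lowered each one until the force reading showed contact, then released it, and handed in at 39.3 s. The orange look-alike blocks were left alone.

**Last checks:** in the final side picture, all four pieces stand upright. Their tops match the outlines expected for fully seated pieces. The picture areas around the paste tin and the tester are the same as at the start. The gripper was clear of everything at hand-in.

**What was off along the way:**
- **Tool tilt:** the tool twice picked up about 1° of tilt from overshoot after fast upward moves. I removed most of it before the next grasp, and no placement was affected.
- **Early wrist reading:** while the punch was over the case, the wrist camera put the cutouts about 4 mm off. The arm was still settling, and later readings agreed with the top and side cameras.

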